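Move a freshly painted plate to the drying rack with the lifter

TASK

The yellow cover plate on the spraying board has just been painted, so nothing but the lifter may handle it: draw the lifter up out of its sloping stand, slide its blade under the plate between the cones, lift the plate off level and carry it to the drying rack. Set it down gently on the free upper ledges, between the side panels and end stops, lower the blade clear and draw it out, then put the lifter back in its stand, blade down in the pocket. Leave the blue plate on the lower ledges and the things standing around where they are, and do not touch either plate with the gripper.

Things in the scene. Friction and masses are not known exactly. Their poses are not given: they have to be found in the camera images.
- lifter: Small cranked spatula, 0.17 kg: flat steel blade 70 long x 50 wide x 3, wooden handle. Origin: centre of the blade's underside; +x to its front edge, +z out of its upper face. From x -40, z 6 a neck (first 30) then the handle (88 more) rise backwards at 50 deg to the blade, along (-0.643, 0, 0.766). In the stand the blade points 40 deg down and the handle is upright, top 197 above the bench.
- lifter_grip (a point): On the centre line of the lifter's dark wooden handle, 33 short of its end; at (-94.6, 0, 71.1) in the lifter's frame, 164 above the bench in the stand; axes as the lifter's. Handle here: flat sides 20 apart in the lifter's y, 26 deep in its x-z plane, so pinched across y the fingers may have any tilt in that plane. Grip firmly (80 N), as the load twists it.
- lifter_stand: Fixed wooden stand, foot 112 x 88, 86 high. Origin: centre of underside, z up. A board slopes 40 deg down towards +x; the blade lies on it, front edge down. Home: lifter's origin at (7, 0, 49) here (up to 4 aside), pitched 40 deg nose-down about y, same yaw. It slides out along (-0.766, 0, 0.643); after 60 mm the blade is out of the pocket, after 100 mm clear of the stand.
- stand_stop (a point): Foot of the stand's sloping board, where a stop meets the blade's front edge: (34, 0, 26) in the stand's frame; axes as the lifter's when home (x down the slope, z off the board). The board reaches to x -92. An aluminium strip 13 above it, from x -42 to 0, with a flared lip to x -54, forms the pocket; side cheeks 64 apart reach up to x -62.
- spray_board: Fixed 112 x 112 x 10 plywood board with paper and four orange cones. Origin: centre of its underside, z up. Cones at x +-20, y +-38, base radius 11 (z 10), tapering to tips at z 44 on which the plate rests. The lane between them along x is 54 wide at the board, 64 at z 28, 70 near the tips. The blade enters along +x from the -x side, which faces the robot.
- wet_plate: Freshly painted yellow aluminium cover plate, 0.12 kg (may vary by a third), 90 (x) x 96 (y) x 5, a 9 mm hole in each corner. Origin: centre of its underside, z up. It lies loose on the four cone tips, underside 44 above the bench, within 4 mm and 0.06 rad of the board's middle. A big red vise reaches over the bench close behind the board or the rack: lift and lower straight.
- drying_rack: Fixed two-tier rack of plywood and light wood, 114 (x) x 126 (y) x 97 high, open above. Origin: centre of its underside, z up; the lifter enters along +x from the -x side, which faces the robot. Side panels 110 apart inside carry ledges 8 thick, tops at z 40 and 85, reaching in to y +-33: a 66 wide lane, open at the -x end, lets the blade sink between the upper ledges.
- rack_seat (a point): Middle of the free upper seat, level with the upper ledges' tops: (0, 0, 85) in the rack's frame, same axes. The yellow plate's origin belongs here. The seat is 110 wide between the panels (which stand 12 above the ledges) and 104 long between 8 high stops at the ledges' ends (only at y beyond +-40, so the blade and neck pass between them).
- drying_plate: Blue plate of the same size, already drying on the rack's lower ledges, origin 40 above the bench (centre of its underside). Leave it alone.
- spray_can: Bystander: red and white spray can, 59 across, 198 high, standing; origin at the centre of its underside, z up.
- oil_bottle: Bystander: small white bottle with a teal band, 47 across, 130 high, standing; origin at the centre of its underside, z up.
- tape_roll: Bystander: cream roll of masking tape lying flat, 105 across, 25 high; origin at the centre of its underside.

How it is judged:
By the outcome, as a careful person would: the job done as asked, in the order asked, and still so for the second after the job is handed in, with the robot touching nothing.
It also fails if it takes over 61 s, if anything falls off the work surface, if the arm or the gripper's body presses on something with over 40 N, if the wrist force passes 120 N, or if a joint passes its speed limit or range.

ROBOT

A 7-joint arm with a two-finger parallel gripper is mounted at the origin on a cart in front of the work surface, level with it; the furniture and walls round the work are solid. World frame = base frame: x ahead of the robot, y to its left, z up, the work surface at z = 0. Lengths are in m, angles in rad, forces in N, time in s.
With the tool pointing down it reaches from about 0.425 to 0.925 m from the base axis. Payload 6.8 kg.
Tool frame: the origin (TCP) lies midway between the tips of the shut fingers; the grasp point (between the pads) lies 19 mm behind it; z points along the fingers, y is the line along which they close (so a half turn about z gives the same grasp; the last joint's range is limited). The gripper opens to 85 mm and grips with 20 to 120 N. Pads are 22 mm wide; open, the fingers measure 114 mm over their backs; the gripper's body (76 mm by 85 mm) begins 54 mm behind the grasp point. The pads swing forward as they close: fully open they stand 13 mm farther back than shut.
Start: joints at [-1.26, 0.477, 0.022, 1.555, -0.011, 1.109, -0.083], TCP at [0.274, 0.617, 0.231] pointing down, gripper open.
Joint ranges: [-2.96, 2.96], [-0.34, 2.1], [-1.41, 1.46], [0.24, 2.44], [-1.37, 4.51], [0.17, 1.92], [-2.96, 2.96]. Speed limits (rad/s): [2.39, 2.39, 3.14, 3.14, 3.14, 3.14, 3.14].

INTERFACE

Orientations are given as a unit quaternion [x, y, z, w].
In Python, from cell import bot, viewer, recognise, masks_of gives the robot as it stands.
- The arm moves only by the shell command python3 -m creep 'ROWS' [FORCE]. ROWS is a JSON list of rows, 1 to 12 of them, each of 7 numbers: the opening from 0.0 (shut) to 1.0 (fully open), then dx, dy, dz in m, then a rotation vector rx, ry, rz in rad; each row shifts and turns the commanded pose from where the row before left it, along the tool's axes as they then stand; what a row does not reach is not made up. A row lasts 1/10 s, in which the tool goes at most 0.05 m and 0.15 rad, less where a joint would pass 70% of its speed; a pose out of reach is approached as far as the arm can. The fingers move at their own pace and stop on an object; FORCE is the grip in N (left out, the last holds). Time passes only in rows, so rows that do not move let the fingers close. It prints the time, the measured TCP pose, the force, the opening and the grip force at its end.
- bot.state(): the state, without advancing time (a new reading comes with each control period).
- viewer.camera(name): name is "side" or "top"; returns a dict with "color" (480x640x3 uint8, red, green, blue), "fx", "fy", "cx", "cy" (pixels), "rvec" (rotation vector, rad) and "tvec" (3), from world to camera coordinates, as OpenCV has them. Camera axes: x right, y down, z forward; pixel columns grow to the right and rows downward; lengths in m; the calibration is good to about 2 mm. A picture is of the moment at which its call begins. There is no depth.
- bot.close_job(): hands the job in; it is judged then, once.
Trained networks look in a picture, given as the dict that the camera call returned (one of the last four; its "shot" number tells which), for a name from the list of things; names that differ only in an ending like _2 or _b are one class to them, and where a whole thing is asked for, a point or a joint stands for the part that bears it (a point fixed in the world has none). Each returns a list of dicts, best first, with "p" (0 to 1); they miss things now and then, are a little off and sometimes report something else, mostly with a low value. They report only what shows in the picture. A call takes as long as a camera call.
- recognise(label, picture): "bbox" ([left, top, width, height] in pixels, round what is visible of it).
- masks_of(label, picture): "pixels" (480x640 bool, what is visible of it) and "bbox" ([left, top, width, height] in pixels, round what is visible of it).
The state is a dict: "clock": time; "joint_positions": joint angles; "joint_vel": joint speeds; "joint_torque": joint torques, N m; "eef_pos": TCP position; "tool_rot": TCP orientation; "wrist_force": force on the tool from outside, world axes, zero at the start; "moment": the same for the moment, N m; "width": opening from 0.0 (shut) to 1.0 (fully open); "finger_force": force on a finger pad.
Only numpy, scipy, OpenCV 4.12 (cv2) and the standard library are available. Lean on these libraries where they do the work, as an engineer would, in place of code of your own. Each camera call takes 0.05 s, during which the arm holds its last target. There are 200 camera calls.

## Working session

There is one attempt and no reset: what is moved stays moved. The work goes in short steps, Python scripts to look and compute and a shell command to move; the robot and the scene stay as the last step left them, time stands still between calls to the robot, and variables do not carry over. Pictures are saved under pics/ and viewed, at most 10 in all, crops included, and the job is handed in when it is done.

```bash
ls; mkdir -p pics; python3 - <<'E'
from cell import bot, viewer, recognise, masks_of
import cv2,pickle
s=bot.state();print(s)
for n in ("side","top"):
    c=viewer.camera(n);cv2.imwrite(f"pics/{n}0.png",c["color"][:,:,::-1]);print(n,{k:c[k] for k in c if k!="color"})
    m={}
    for l in ["lifter","lifter_stand","spray_board","wet_plate","drying_rack","drying_plate","spray_can","oil_bottle","tape_roll"]:
        r=masks_of(l,c); print(l,[(round(q["p"],2),q["bbox"]) for q in r[:3]])
        if r: m[l]=r[0]["pixels"]
    pickle.dump((c,m),open(n+"0.pkl","wb"))
E
```

```text
pics
{'clock': 0.0, 'joint_positions': array([-1.26009039,  0.47784562,  0.0223386 ,  1.55644082, -0.01148519,
        1.10927485, -0.08306105]), 'joint_vel': array([ 0.00130199,  0.00038992,  0.00048731, -0.00093256,  0.00031268,
        0.00143553,  0.00099491]), 'joint_torque': array([ 9.91130787e-05, -5.96436918e+01,  1.60825051e+00, -2.81197536e+01,
        1.26124854e-02,  9.13271040e-03, -3.69930945e-06]), 'eef_pos': array([0.27428192, 0.616125  , 0.23029966]), 'tool_rot': array([ 2.07842472e-01,  9.78161878e-01, -9.12736516e-04, -1.16896884e-04]), 'wrist_force': array([-0.01745729, -0.22181297, -0.19082932]), 'moment': array([-0.00112728, -0.03511236,  0.01510854]), 'finger_force': 0.0, 'width': 0.9996925880910164}
side {'fx': 572.4220684345214, 'fy': 572.4220684345214, 'cx': 314.1413142228501, 'cy': 234.92814442816956, 'rvec': array([ 2.29911552,  0.11812634, -0.03917177]), 'tvec': array([-0.648975  ,  0.24798405,  1.12298942]), 'shot': 1}
lifter [(0.75, [234.1, 162.9, 26.6, 54.9])]
lifter_stand [(0.74, [224.6, 197.5, 56.4, 46.2])]
spray_board [(0.94, [255.3, 254.3, 57.8, 40
[... 355 characters left out ...]
7.9864799347923, 'cy': 244.50303841302002, 'rvec': array([ 2.13737095, -2.10800749,  0.15939939]), 'tvec': array([0.33850593, 0.63172038, 0.99324784]), 'shot': 2}
lifter [(0.51, [276.2, 310.4, 14.4, 25.0])]
lifter_stand [(0.96, [256.5, 292.0, 57.1, 55.7]), (0.29, [376.7, 210.6, 36.7, 42.7])]
spray_board [(0.64, [357.8, 194.9, 72.8, 75.0]), (0.56, [304.2, 243.9, 65.3, 64.8])]
wet_plate [(0.95, [311.3, 253.8, 53.4, 50.3]), (0.73, [225.1, 247.9, 30.7, 26.7])]
drying_rack [(0.86, [359.0, 196.9, 74.1, 72.2])]
drying_plate [(0.68, [376.8, 209.9, 37.1, 46.2])]
spray_can [(0.64, [353.7, 172.7, 28.3, 42.5])]
oil_bottle [(0.57, [226.4, 247.9, 30.3, 23.1])]
tape_roll [(0.8, [400.4, 156.8, 42.7, 45.9])]
```

```bash
python3 - <<'E'
import cv2
a=cv2.imread("pics/side0.png")[130:380,200:450];cv2.imwrite("pics/side0c.png",cv2.resize(a,(600,600),interpolation=cv2.INTER_CUBIC))
a=cv2.imread("pics/top0.png")[140:360,210:460];cv2.imwrite("pics/top0c.png",cv2.resize(a,None,fx=2.7,fy=2.7,interpolation=cv2.INTER_CUBIC))
E
```

```text
(no output)
```

View pics/side0c.png

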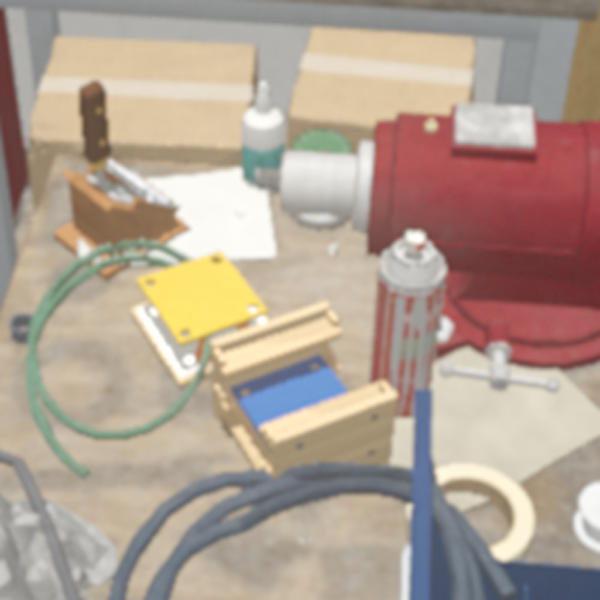

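View pics/top0c.png

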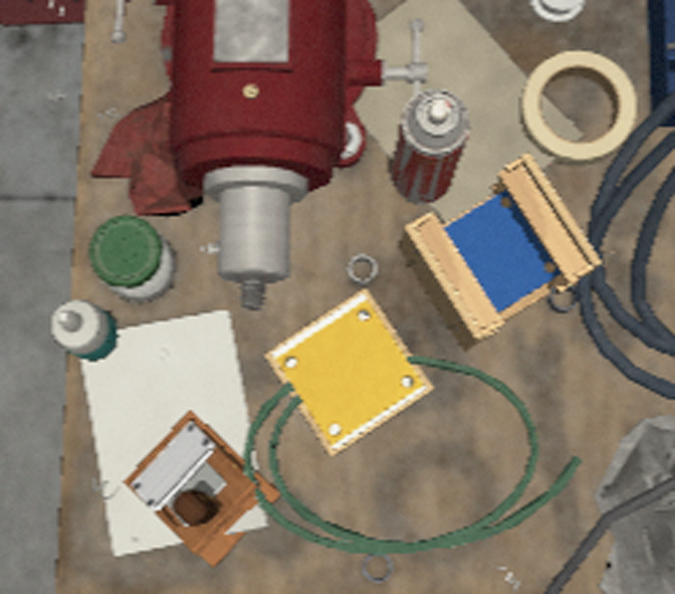

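```bash
cat > h.py <<'E'
import numpy as np,cv2,pickle
from scipy.spatial.transform import Rotation as R
from scipy.optimize import minimize
def Rz(a): return R.from_euler('z',a).as_matrix()
def proj(c,P): return cv2.projectPoints(np.asarray(P,float),c["rvec"],c["tvec"],np.array([[c["fx"],0,c["cx"]],[0,c["fy"],c["cy"]],[0,0,1]]),None)[0].reshape(-1,2)
def ray(c,uv,z):
    M=cv2.Rodrigues(c["rvec"])[0];o=-M.T@c["tvec"];d=M.T@[(uv[0]-c["cx"])/c["fx"],(uv[1]-c["cy"])/c["fy"],1]
    return o+d*(z-o[2])/d[2]
def box(x0,x1,y0,y1,z0,z1): return np.array([[x,y,z] for x in(x0,x1) for y in(y0,y1) for z in(z0,z1)])/1000
S=4
def fill(c,P):
    m=np.zeros((480*S,640*S),np.uint8)
    h=cv2.convexHull(((proj(c,P)+.5)*S).astype(np.float32))
    cv2.fillConvexPoly(m,np.round(h*16).astype(np.int32),1,shift=4);return m[:,:]
def hullmask(m):
    m=max(cv2.findContours(m.astype(np.uint8),0,2)[0],key=cv2.contourArea)
    o=np.zeros((480,640),np.uint8);cv2.fillConvexPoly(o,cv2.convexHull(m),1);return o
def up(m): return cv2.resize(m.astype(np.uint8),None,fx=S,fy=S,interpolation=0)
def fit(cms,pts,x0,fix_yaw=False):
    cms=[(c,up(m)) for c,m in cms]
    def f(p):
        s=0
        for c,m in cms:
            q=fill(c,pts@Rz(p[2]).T+[p[0],p[1],0]);s+=1-(q&m).sum()/max(1,(q|m).sum())
        return s
    st=np.array([[0,0,0],[.01,0,0],[0,.01,0],[0,0,.1]])
    r=minimize(f,x0,method='Nelder-Mead',options=dict(initial_simplex=np.array(x0)+st,xatol=2e-4,fatol=1e-4))
    return r.x,r.fun
E
cat > m.py <<'E'
from h import *
D={n:pickle.load(open(n+"0.pkl","rb")) for n in("side","top")}
def ms(l,hull=True,cams=("side","top")): return [(D[n][0],hullmask(D[n][1][l]) if hull else D[n][1][l]) for n in cams]
ct=D["top"][0];cs=D["side"][0]
print("cam pos",[(-cv2.Rodrigues(c["rvec"])[0].T@c["tvec"]).round(3) for c in(cs,ct)])
def cen(l,z):
    b=D["top"][1][l];v,u=np.nonzero(b);return ray(ct,(u.mean(),v.mean()),z)
for l,z in dict(lifter=.17,lifter_stand=.04,wet_plate=.049,drying_rack=.05,drying_plate=.045,spray_can=.1,oil_bottle=.06,tape_roll=.02).items(): print(l,cen(l,z).round(3))
for cams in (("side","top"),("top",),("side",)):
  print(cams)
  for l,b,z,in [("wet_plate",box(-45,45,-48,48,44,49),.049),("drying_rack",box(-57,57,-63,63,0,97),.05)]:
    c0=cen(l,z)
    for y in (-.8,-.4,0.,.4,.8,1.2):
        x,e=fit(ms(l,cams=cams),b,[c0[0],c0[1],y]); print(l,x.round(4),round(e,4))
E
python3 m.py
```

```text
cam pos [array([ 0.702, -0.604,  0.941]), array([0.449, 0.324, 1.093])]
lifter [0.441 0.436 0.17 ]
lifter_stand [0.45 0.45 0.04]
wet_plate [0.55  0.321 0.049]
drying_rack [0.655 0.193 0.05 ]
drying_plate [0.659 0.188 0.045]
spray_can [0.74  0.255 0.1  ]
oil_bottle [0.583 0.552 0.06 ]
tape_roll [0.801 0.112 0.02 ]
('side', 'top')
wet_plate [ 0.5513  0.3226 -0.9393] 0.207
wet_plate [ 0.5512  0.3218 -1.0056] 0.2074
wet_plate [0.551  0.322  0.5905] 0.0686
wet_plate [0.5509 0.3221 0.5913] 0.0678
wet_plate [0.551  0.322  0.5897] 0.0685
wet_plate [0.5509 0.3221 0.5915] 0.0679
drying_rack [ 0.6564  0.1995 -1.046 ] 0.3197
drying_rack [ 0.656   0.1994 -1.0452] 0.3187
drying_rack [0.6558 0.1943 0.5687] 0.1791
drying_rack [0.6559 0.1943 0.5702] 0.1794
drying_rack [0.6559 0.1944 0.5638] 0.1797
drying_rack [0.6558 0.1943 0.5675] 0.1799
('top',)
wet_plate [ 0.5506  0.3221 -0.905 ] 0.1117
wet_plate [ 0.5506  0.3217 -0.9228] 0.1102
wet_plate [0.551  0.3222 0.5947] 0.0293
wet_plate [0.551  0.3221 0.5939] 0.0292
wet_plate [0.5511 0.3219 0.5918] 0.029
wet_plate [0.551  0.3221 0.5915] 0.0293
drying_rack [ 0.6564  0.193  -0.8959] 0.1506
drying_rack [ 0.6566  0.1927 -0.9146] 0.1506
drying_rack [0.6558 0.1941 0.5676] 0.0357
drying_rack [0.656  0.1941 0.5661] 0.0362
drying_rack [0.6554 0.1939 0.5642] 0.0364
drying_rack [0.6558 0.1939 0.5577] 0.0354
('side',)
wet_plate [ 0.5514  0.3211 -1.0156] 0.0909
wet_plate [ 0.5523  0.3208 -0.9991] 0.0921
wet_plate [0.5511 0.3218 0.5925] 0.0386
wet_plate [0.5509 0.3221 0.5915] 0.0385
wet_plate [0.5507 0.3219 0.5957] 0.0385
wet_plate [0.5508 0.3222 0.5888] 0.0391
drying_rack [ 0.6559  0.2042 -1.0926] 0.1405
drying_rack [ 0.6557  0.2044 -1.0816] 0.1401
drying_rack [0.6555 0.2026 0.5872] 0.1389
drying_rack [0.6557 0.2013 0.5858] 0.1393
drying_rack [0.656  0.2024 0.6   ] 0.1382
drying_rack [0.6558 0.2013 0.5774] 0.1386
```

```bash
cat > m2.py <<'E'
from m import *
print("-----")
Ry=R.from_euler('y',40,degrees=True).as_matrix()
st=np.vstack([box(-56,56,-44,44,0,8),[[-.036,-.036,.085],[-.036,.036,.085]]])
for cams in (("side","top"),("top",),("side",)):
  for y in (.4,.8): x,e=fit(ms("lifter_stand",cams=cams),st,[.45,.45,y]);print("stand",cams,x.round(4),round(e,4))
# handle: vertical prism in stand frame about its own centre
hd=box(-13,13,-10,10,115,197)
x,e=fit([(cs,D["side"][1]["lifter"])],hd,[.44,.436,.7]);print("handle side",x.round(4),e)
print("lifter top-cam centre at z197",cen("lifter",.197).round(4), cen("lifter",.18).round(4))
E
sed -i '/^for cams/,$d' m.py; python3 m2.py | sed '1,/-----/d'
cat > ov.py <<'E'
from m import *
import sys
PL=(.551,.322,.593);RK=(.6558,.196,.568);ST=eval(sys.argv[1])
def T(p,P): return np.asarray(P)@Rz(p[2]).T+[p[0],p[1],0]
def wire(im,c,b,col,k,o):
    p=np.round((proj(c,b)-o)*k*8).astype(int)
    for i in range(8):
        for j in range(i):
            if bin(i^j).count('1')==1: cv2.line(im,p[i].tolist(),p[j].tolist(),col,1,cv2.LINE_AA,3)
out=[]
for n,(x0,y0) in dict(side=(220,155),top=(250,190)).items():
    c=D[n][0];k=4 if n=="side" else 4;w=150 if n=="side" else 190;hh=185 if n=="side" else 160
    if n=="top": y0=192
    im=cv2.resize(c["color"][y0:y0+(185 if n=="side" else 150 )+5,x0:x0+190,::-1],None,fx=k,fy=k,interpolation=cv2.INTER_CUBIC);o=np.array([x0,y0])-.5+.5/k*0
    wire(im,c,T(PL,box(-45,45,-48,48,44,49)),(255,0,255),k,o)
    wire(im,c,T(PL,box(-56,56,-56,56,0,10)),(255,255,0),k,o)
    for s in(1,-1): wire(im,c,T(RK,box(-57,57,s*55,s*63,0,97)),(0,0,255),k,o)
    wire(im,c,T(RK,box(-45,45,-48,48,40,45)),(0,255,255),k,o)
    wire(im,c,T(ST,box(-56,56,-44,44,0,8)),(0,255,0),k,o)
    wire(im,c,T(ST,box(-33,-7,-10,10,115,197)),(255,0,255),k,o)
    Ry=R.from_euler('y',40,degrees=True).as_matrix()
    wire(im,c,T(ST,box(-42,0,-32,32,0,13)@Ry.T+[.034,0,.026]),(255,0,0),k,o)
    cv2.imwrite(f"pics/ov_{n}{sys.argv[2]}.png",im[:600]);print(im.shape)
E
```

```text
stand ('side', 'top') [0.4496 0.4535 0.8395] 0.311
stand ('side', 'top') [0.4496 0.4534 0.8337] 0.3109
stand ('top',) [0.4493 0.4523 0.8411] 0.025
stand ('top',) [0.4493 0.4524 0.8439] 0.0248
stand ('side',) [0.4471 0.4692 0.6137] 0.1688
stand ('side',) [0.4482 0.4681 0.6216] 0.1716
handle side [0.4365 0.4324 0.7843] 0.37116443745082617
lifter top-cam centre at z197 [0.441  0.4327 0.197 ] [0.4408 0.4347 0.18  ]
```

```bash
python3 ov.py "(.4493,.4523,.842)" a
```

```text
cam pos [array([ 0.702, -0.604,  0.941]), array([0.449, 0.324, 1.093])]
lifter [0.441 0.436 0.17 ]
lifter_stand [0.45 0.45 0.04]
wet_plate [0.55  0.321 0.049]
drying_rack [0.655 0.193 0.05 ]
drying_plate [0.659 0.188 0.045]
spray_can [0.74  0.255 0.1  ]
oil_bottle [0.583 0.552 0.06 ]
tape_roll [0.801 0.112 0.02 ]
(760, 760, 3)
(620, 760, 3)
```

View pics/ov_sidea.png

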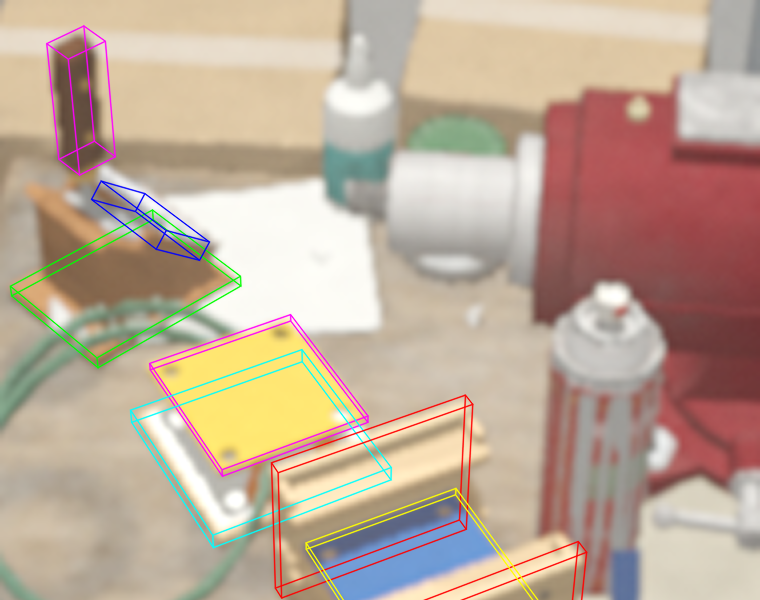

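View pics/ov_topa.png

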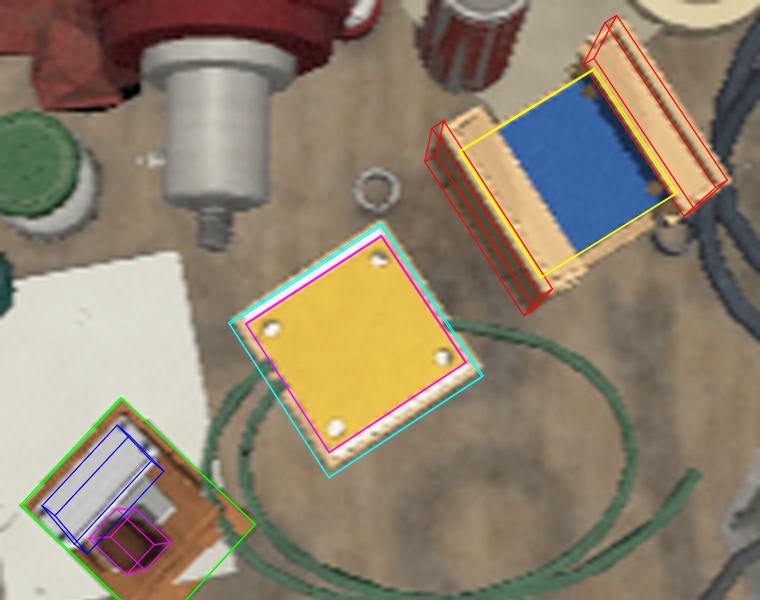

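```bash
cat > ov2.py <<'E'
from m import *
from ov import T,wire
RK=(.6558,.194,.568);ims=[]
for n,(x0,y0) in dict(side=(283,248),top=(350,190)).items():
    c=D[n][0];k=5;w,h=(80,90)
    im=cv2.resize(c["color"][y0:y0+h,x0:x0+w,::-1],None,fx=k,fy=k,interpolation=cv2.INTER_CUBIC);o=np.array([x0,y0])-.5
    cn,_=cv2.findContours(cv2.resize(D[n][1]["drying_rack"][y0:y0+h,x0:x0+w].astype(np.uint8),None,fx=k,fy=k,interpolation=0),0,2)
    cv2.drawContours(im,cn,-1,(0,255,0),1)
    for s in(1,-1): wire(im,c,T(RK,box(-57,57,s*55,s*63,0,97)),(0,0,255),k,o)
    wire(im,c,T(RK,box(-45,45,-48,48,40,45)),(255,0,255),k,o)
    ims.append(im)
    hsv=cv2.cvtColor(c["color"],cv2.COLOR_RGB2HSV)
    b=((hsv[...,0]>100)&(hsv[...,0]<125)&(hsv[...,1]>130)).astype(np.uint8);b[:y0]=0;b[y0+h:]=0;b[:,:x0]=0;b[:,x0+w:]=0
    hh=hullmask(b).astype(bool);v,u=np.nonzero(hh);print(n,ray(c,(u.mean(),v.mean()),.045).round(4),hh.sum())
cv2.imwrite("pics/rack.png",np.hstack(ims))
E
python3 ov2.py "(.4493,.4523,.842)" b|tail -2
```

```text
(760, 760, 3)
(620, 760, 3)Traceback (most recent call last):
  File "ov2.py", line 14, in <module>
    hh=hullmask(b).astype(bool);v,u=np.nonzero(hh);print(n,ray(c,(u.mean(),v.mean()),.045).round(4),hh.sum())
       ~~~~~~~~^^^
  File "h.py", line 16, in hullmask
    m=max(cv2.findContours(m.astype(np.uint8),0,2)[0],key=cv2.contourArea)
ValueError: max() iterable argument is empty
```

```bash
sed -i '/hsv/d;/hh=/d' ov2.py; python3 ov2.py "(.4493,.4523,.842)" b|tail -2; python3 - <<'E'
import pickle,cv2
c=pickle.load(open("side0.pkl","rb"))[0]["color"];print(c.dtype,c[295,320])
E
```

```text
(760, 760, 3)
(620, 760, 3)
uint8 [113 156 214]
```

View pics/rack.png

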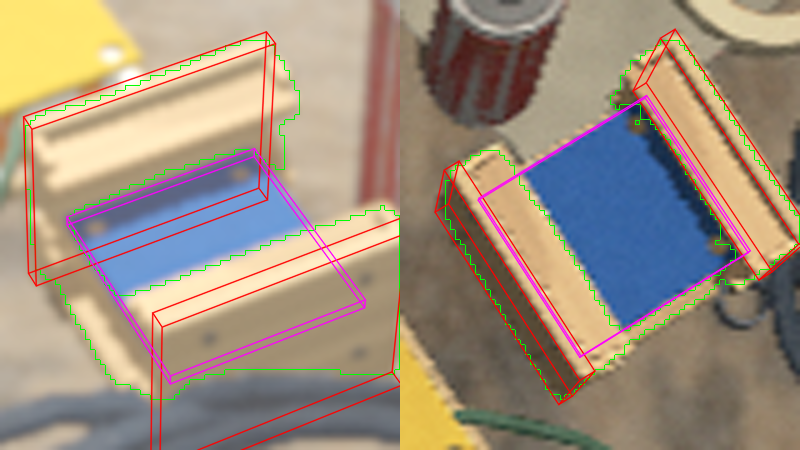

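```bash
cat > p.py <<'E'
from h import *
from math import *
import sys
c,s=cos(radians(20)),sin(radians(20))
LT=np.eye(4);LT[:3,:3]=np.array([[-c,0,-s],[0,1,0],[s,0,-c]]).T   # columns tool x,y,z in lifter frame
LT[:3,3]=np.array([-.0946,0,.0711])+.019*LT[:3,2]
LT[:3,:3]=np.column_stack([(-c,0,-s),(0,1,0),(s,0,-c)])
def H(x,y,z,yaw,pitch=0):
    M=np.eye(4);M[:3,:3]=Rz(yaw)@R.from_euler('y',pitch).as_matrix();M[:3,3]=x,y,z;return M
def cur():
    from cell import bot
    st=bot.state();M=np.eye(4);M[:3,:3]=R.from_quat(st["tool_rot"]).as_matrix();M[:3,3]=st["eef_pos"];return M,st
def plan(A,B,vmax=.05,wmax=.15,n=None):
    """constant row (d,w) taking pose A to B in n rows"""
    E=np.linalg.inv(A)@B;w=R.from_matrix(E[:3,:3]).as_rotvec()
    n=n or max(1,ceil(np.linalg.norm(w)/wmax),ceil(np.linalg.norm(E[:3,3])/vmax))
    r=R.from_rotvec(w/n).as_matrix();Sm=sum(np.linalg.matrix_power(r,k) for k in range(n))
    d=np.linalg.solve(Sm,E[:3,3]);print("rows",n,"d",d.round(4).tolist(),"w",(w/n).round(4).tolist(),"dist",np.linalg.norm(E[:3,3]).round(4))
    return B
def lifter_now(G=None):
    A,_=cur();return A@np.linalg.inv(LT if G is None else G)
P=radians(40)
def stand(x,y,yaw,slide=0,side=0):
    M=H(x,y,0,yaw)@H(.007,side,.049,0,P);M[:3,3]-=M[:3,0]*slide;return M
E
python3 - <<'E'
import sys;sys.argv=['x']
from p import *
ct=pickle.load(open("top0.pkl","rb"))[0]
im=ct["color"].astype(int)[300:350,262:305]
d=(im.sum(2)<170);v,u=np.nonzero(d);print("dark",d.sum(),u.mean()+262,v.mean()+300,(u.min()+262,u.max()+262,v.min()+300,v.max()+300))
for z in(.16,.197):print(ray(ct,(u.mean()+262,v.mean()+300),z).round(4))
S=stand(.4493,.4523,.842);g=S@[-.0946,0,.0711,1];print("grip",g.round(4))
B=S@LT;A,st=cur()
B0=B.copy();B0[:3,3]-=.1*B[:3,2];print(B0.round(3).tolist(), B[:3,3].round(4))
plan(A,B0);plan(B0,B)
# project predicted top outline
q=H(.4493,.4523,0,.842)
for zz in(.125,.197):
    pts=[(q@[-.0198+a*.013,b*.01,zz,1])[:3] for a in(-1,1) for b in(-1,1)];print(proj(ct,pts).round(1).tolist())
E
```

```text
dark 125 283.712 325.72 (np.int64(270), np.int64(298), np.int64(300), np.int64(334))
[0.4377 0.4339 0.16  ]
[0.4382 0.4295 0.197 ]
grip [0.4361 0.4376 0.1643 1.    ]
[[-0.626, -0.746, -0.228, 0.455], [-0.701, 0.666, -0.255, 0.458], [0.342, 0.0, -0.94, 0.24], [0.0, 0.0, 0.0, 1.0]] [0.4318 0.4327 0.1464]
rows 9 d [-0.0183, -0.0217, -0.0031] w [0.0244, 0.0335, -0.1386] dist 0.2401
rows 2 d [0.0, -0.0, 0.05] w [0.0, -0.0, -0.0] dist 0.1
[[291.5, 327.0], [285.1, 334.0], [282.7, 318.7], [276.3, 325.6]]
[[287.9, 327.4], [280.9, 335.0], [278.4, 318.5], [271.5, 326.0]]
```

```bash
python3 -m creep '[[1,-0.0183,-0.0217,-0.0031,0.0244,0.0335,-0.1386],[1,-0.0183,-0.0217,-0.0031,0.0244,0.0335,-0.1386],[1,-0.0183,-0.0217,-0.0031,0.0244,0.0335,-0.1386],[1,-0.0183,-0.0217,-0.0031,0.0244,0.0335,-0.1386],[1,-0.0183,-0.0217,-0.0031,0.0244,0.0335,-0.1386],[1,-0.0183,-0.0217,-0.0031,0.0244,0.0335,-0.1386],[1,-0.0183,-0.0217,-0.0031,0.0244,0.0335,-0.1386],[1,-0.0183,-0.0217,-0.0031,0.0244,0.0335,-0.1386],[1,-0.0183,-0.0217,-0.0031,0.0244,0.0335,-0.1386],[1,0,0,0,0,0,0]]'
python3 - <<'E'
from p import *
A,st=cur();S=stand(.4493,.4523,.842)
print("tool in lifter-home\n",(np.linalg.inv(S)@A).round(3))
B=S@LT;B0=B.copy();B0[:3,3]-=.1*B[:3,2];plan(A,B0);print(st["joint_positions"].round(2))
from cell import viewer
ims=[]
for n,(x0,y0) in dict(side=(220,130),top=(230,260)).items():
    c=viewer.camera(n);pickle.dump(c,open(n+"1.pkl","wb"))
    ims.append(cv2.resize(c["color"][y0:y0+100,x0:x0+80,::-1],None,fx=5,fy=5,interpolation=2))
cv2.imwrite("pics/g1.png",np.hstack(ims))
E
```

```text
clock: 2.0
eef_pos: [0.4585, 0.4559, 0.2388]
tool_rot: [-0.401, 0.899, -0.072, -0.159]
wrist_force: [0.0, -1.4, -0.1]
width: 0.999
finger_force: 0.0
tool in lifter-home
 [[-0.94   0.002  0.34  -0.121]
 [ 0.002  1.    -0.001 -0.004]
 [-0.34   0.    -0.94   0.147]
 [ 0.     0.     0.     1.   ]]
rows 1 d [0.0013, 0.0045, -0.0012] w [-0.0008, -0.0017, -0.0022] dist 0.0048
[-0.77  0.64 -0.17  1.32  0.07  1.54  1.47]
```

View pics/g1.png

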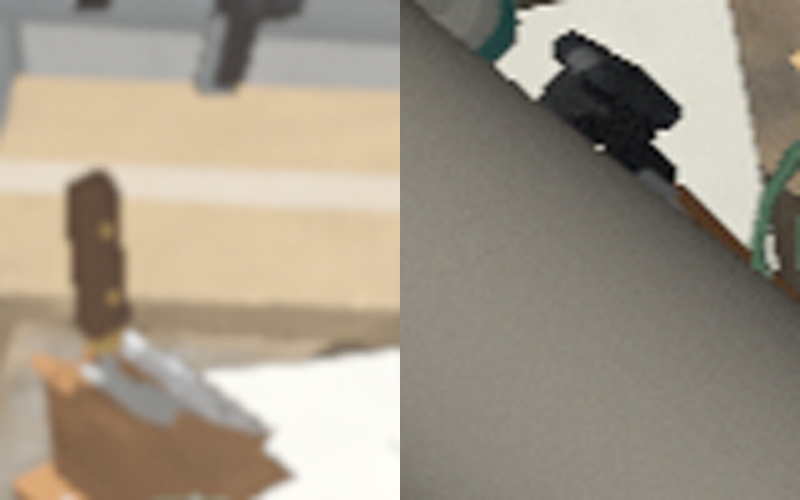

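```bash
python3 -m creep '[[1,0.0013,0.0045,-0.0012,0,0,0],[1,0,0,0.04,0,0,0],[1,0,0,0.04,0,0,0],[1,0,0,0.02,0,0,0],[1,0,0,0,0,0,0]]'
python3 - <<'E'
from p import *
A,st=cur();B=stand(.4493,.4523,.842)@LT;plan(A,B);print(st["wrist_force"])
E
python3 -m creep '[[0.1,0,0,0,0,0,0],[0.1,0,0,0,0,0,0],[0.1,0,0,0,0,0,0],[0.1,0,0,0,0,0,0],[0.1,0,0,0,0,0,0]]' 80
```

```text
clock: 2.6
eef_pos: [0.4244, 0.4336, 0.1464]
tool_rot: [-0.403, 0.898, -0.072, -0.161]
wrist_force: [0.7, -0.1, 0.3]
width: 0.997
finger_force: 0.0
rows 1 d [-0.004, -0.0061, -0.0015] w [-0.0, -0.0053, 0.0016] dist 0.0074
[ 0.74376154 -0.06154634  0.30745263]
clock: 3.1
eef_pos: [0.428, 0.4353, 0.1489]
tool_rot: [-0.402, 0.899, -0.07, -0.158]
wrist_force: [1.8, 0.2, 1.8]
width: 0.225
finger_force: 77.9
```

```bash
python3 -m creep '[[0.1,0,0,0,0,0,0]]'; python3 - <<'E'
from p import *
A,st=cur();S=stand(.4493,.4523,.842);G=np.linalg.inv(S)@A
print(G.round(4));print("LT",LT.round(4))
G[1,3]=0  # lateral centred by pads
np.save("G.npy",G)
S2=A@np.linalg.inv(G);print("lifter",S2.round(4),st["wrist_force"],st["moment"])
B=S2.copy();B[:3,3]-=.11*S2[:3,0];B=B@G;plan(A,B)
E
```

```text
clock: 3.2
eef_pos: [0.428, 0.4353, 0.1489]
tool_rot: [-0.402, 0.899, -0.07, -0.158]
wrist_force: [0.9, 0.2, 3.4]
width: 0.224
finger_force: 77.9
[[-9.392e-01 -2.000e-04  3.434e-01 -9.020e-02]
 [-0.000e+00  1.000e+00  4.000e-04  4.500e-03]
 [-3.434e-01  4.000e-04 -9.392e-01  5.480e-02]
 [ 0.000e+00  0.000e+00  0.000e+00  1.000e+00]]
LT [[-0.9397  0.      0.342  -0.0881]
 [ 0.      1.      0.      0.    ]
 [-0.342   0.     -0.9397  0.0532]
 [ 0.      0.      0.      1.    ]]
lifter [[ 0.5102 -0.746   0.4281  0.4506]
 [ 0.5715  0.666   0.4795  0.4605]
 [-0.6428  0.      0.766   0.049 ]
 [ 0.      0.      0.      1.    ]] [0.90025953 0.21294465 3.35797556] [ 0.2217186  -0.16401906  0.03709334]
rows 3 d [0.0344, 0.0, -0.0126] w [0.0, 0.0, 0.0] dist 0.11
```

```bash
python3 -m creep '[[0.1,0.01,0,-0.0037,0,0,0],[0.1,0.0188,0,-0.0069,0,0,0],[0.1,0.0188,0,-0.0069,0,0,0],[0.1,0.0188,0,-0.0069,0,0,0],[0.1,0.0188,0,-0.0069,0,0,0],[0.1,0.0188,0,-0.0069,0,0,0],[0.1,0,0,0,0,0,0]]'; python3 -m creep '[[0.1,0,0,0,0,0,0],[0.1,0,0,0,0,0,0]]'
cat > t.py <<'E'
from p import *
G=np.load("G.npy")
PL=(.551,.322,.593);RK=(.6555,.196,.568)
def at(p,dx,z,dy=0,pitch=0): return H(p[0],p[1],0,p[2])@H(dx,dy,z,0,pitch)@G
def rep(f=PL):
    A,st=cur();L=A@np.linalg.inv(G);Q=np.linalg.inv(H(f[0],f[1],0,f[2]))@L
    print("in frame xyz",Q[:3,3].round(4),"eul zyx deg",R.from_matrix(Q[:3,:3]).as_euler('ZYX',degrees=True).round(1),"F",st["wrist_force"].round(1),"M",st["moment"].round(2),"w",round(st["width"],3));return A
E
python3 - <<'E'
from t import *
A=rep()
up=A.copy();up[:3,3]+=[0,0,.06];plan(A,up)
B=at(PL,-.15,.09);plan(up,B)
C=at(PL,-.15,.034);plan(B,C)
plan(C,at(PL,-.016,.034))
E
```

```text
clock: 3.9
eef_pos: [0.3704, 0.3706, 0.2214]
tool_rot: [-0.403, 0.899, -0.071, -0.158]
wrist_force: [1.4, 0.6, -1.9]
width: 0.226
finger_force: 77.8
clock: 4.1
eef_pos: [0.3712, 0.3716, 0.219]
tool_rot: [-0.402, 0.899, -0.071, -0.159]
wrist_force: [-0.1, 0.4, -1.7]
width: 0.222
finger_force: 77.8
in frame xyz [-0.0887  0.1499  0.119 ] eul zyx deg [14.3 40.1 -0. ] F [-0.1  0.4 -1.7] M [ 0.37 -0.31 -0.  ] w 0.222
rows 2 d [0.0103, 0.0, -0.0282] w [0.0, 0.0, -0.0] dist 0.06
rows 5 d [0.0263, -0.0238, 0.0296] w [0.0, -0.1394, 0.0508] dist 0.2285
rows 2 d [0.0096, -0.0, 0.0263] w [-0.0, -0.0, 0.0] dist 0.056
rows 3 d [-0.042, -0.0, 0.0153] w [-0.0, -0.0, 0.0] dist 0.134
```

```bash
python3 -m creep '[[0.1,0.0103,0,-0.0282,0,0,0],[0.1,0.0103,0,-0.0282,0,0,0],[0.1,0,0,0,0,0,0]]'; 
python3 - <<'E'
from t import *
A=rep()
B=at(PL,-.094,.09);plan(A,B,n=8)
plan(A,B,n=7)
E
```

```text
clock: 4.4
eef_pos: [0.3726, 0.3735, 0.2826]
tool_rot: [-0.403, 0.899, -0.069, -0.156]
wrist_force: [0.7, 0.2, -1.6]
width: 0.222
finger_force: 78.2
in frame xyz [-0.0859  0.1509  0.1828] eul zyx deg [14.3 39.7  0. ] F [ 0.7  0.2 -1.6] M [ 0.4  -0.32 -0.02] w 0.222
rows 8 d [0.01, -0.016, 0.0182] w [0.0001, -0.0863, 0.0317] dist 0.2086
rows 7 d [0.0114, -0.0183, 0.0209] w [0.0002, -0.0986, 0.0363] dist 0.2086
```

```bash
python3 -m creep '[[0.1,0.01,-0.016,0.0182,0,-0.0863,0.0317],[0.1,0.01,-0.016,0.0182,0,-0.0863,0.0317],[0.1,0.01,-0.016,0.0182,0,-0.0863,0.0317],[0.1,0.01,-0.016,0.0182,0,-0.0863,0.0317],[0.1,0.01,-0.016,0.0182,0,-0.0863,0.0317],[0.1,0.01,-0.016,0.0182,0,-0.0863,0.0317],[0.1,0.01,-0.016,0.0182,0,-0.0863,0.0317],[0.1,0.01,-0.016,0.0182,0,-0.0863,0.0317],[0.1,0,0,0,0,0,0],[0.1,0,0,0,0,0,0]]'; 
python3 - <<'E'
from t import *
A=rep();B=at(PL,-.094,.09);plan(A,B);print(cur()[1]["joint_positions"].round(2))
from cell import viewer
for n,(x0,y0) in dict(side=(215,190),top=(250,200)).items():
    c=viewer.camera(n);pickle.dump(c,open(n+"2.pkl","wb"))
c=pickle.load(open("side2.pkl","rb"));im=cv2.resize(c["color"][180:300,200:340,::-1],None,fx=4,fy=4,interpolation=2)
L=A@np.linalg.inv(G)
b=box(-35,35,-25,25,0,3)@L[:3,:3].T+L[:3,3]
p=((proj(c,b)-[199.5,179.5])*4*8).astype(int)
for i in range(8):
    for j in range(i):
        if bin(i^j).count('1')==1: cv2.line(im,p[i].tolist(),p[j].tolist(),(255,0,255),1,16,3)
cv2.imwrite("pics/s2.png",im)
E
```

```text
clock: 5.4
eef_pos: [0.3955, 0.2161, 0.1413]
tool_rot: [-0.288, 0.942, 0.049, 0.162]
wrist_force: [-0.4, 0.5, -1.5]
width: 0.22
finger_force: 78.4
in frame xyz [-0.0985 -0.0009  0.0857] eul zyx deg [-0.   0.5 -0. ] F [-0.4  0.5 -1.5] M [-0.26  0.49 -0.04] w 0.22
rows 1 d [-0.0049, 0.0009, -0.002] w [-0.0007, -0.0093, 0.0001] dist 0.0053
[-0.55  0.1  -0.11  2.39  0.11  0.31  1.41]
```

View pics/s2.png

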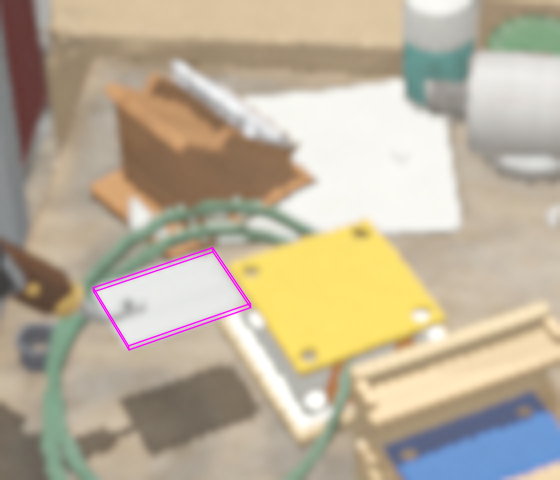

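```bash
python3 - <<'E'
from t import *
A=rep();B=at(PL,-.094,.034);plan(A,B,n=3);plan(B,at(PL,-.016,.034),n=4)
E
```

```text
in frame xyz [-0.0955  0.0001  0.0878] eul zyx deg [ 0.1  0.3 -0. ] F [ 0.1  0.6 -1.2] M [-0.31  0.44 -0.01] w 0.224
rows 3 d [0.0058, 0.0, 0.0171] w [0.0, -0.0017, 0.0005] dist 0.0543
rows 4 d [-0.0183, -0.0, 0.0067] w [-0.0, -0.0, 0.0] dist 0.078
```

```bash
python3 -m creep '[[0.1,0.0064,0,0.0175,0,0,0],[0.1,0.0064,0,0.0175,0,0,0],[0.1,0.0064,0,0.0175,0,0,0],[0.1,0,0,0,0,0,0],[0.1,0,0,0,0,0,0],[0.1,0,0,0,0,0,0]]'; python3 - <<'E'
from t import *
A=rep();plan(A,at(PL,-.016,.034),n=4)
E
```

```text
clock: 6.1
eef_pos: [0.3975, 0.2157, 0.0952]
tool_rot: [-0.288, 0.942, 0.047, 0.164]
wrist_force: [-0.4, -0.1, -1.5]
width: 0.224
finger_force: 78.3
in frame xyz [-0.0969 -0.0029  0.0397] eul zyx deg [-0.1  0.4 -0.4] F [-0.4 -0.1 -1.5] M [-0.33  0.44  0.03] w 0.224
rows 4 d [-0.0184, 0.0006, 0.0083] w [-0.0016, -0.0019, 0.0003] dist 0.0808
```

```bash
python3 -m creep '[[0.1,-0.0073,0.003,0.009,-0.006,-0.006,0],[0.1,0,0,0,0,0,0],[0.1,0,0,0,0,0,0],[0.1,0,0,0,0,0,0]]'; python3 - <<'E'
from t import *
A=rep();plan(A,at(PL,-.016,.034),n=4);print(cur()[1]["joint_positions"].round(3))
E
```

```text
clock: 6.5
eef_pos: [0.4032, 0.2227, 0.0886]
tool_rot: [-0.288, 0.942, 0.05, 0.165]
wrist_force: [0.7, 0.1, -2.0]
width: 0.223
finger_force: 78.3
in frame xyz [-0.088   0.0003  0.0336] eul zyx deg [ 0.1  0.2 -0.1] F [ 0.7  0.1 -2. ] M [-0.36  0.52 -0.02] w 0.223
rows 4 d [-0.0169, -0.0001, 0.0061] w [-0.0002, -0.0007, 0.0004] dist 0.0719
[-0.421  0.243 -0.259  2.412  0.53   0.17   0.994]
```

```bash
python3 -m creep '[[0.1,-0.0113,0,0.0041,0,0,0],[0.1,-0.0113,0,0.0041,0,0,0],[0.1,-0.0113,0,0.0041,0,0,0],[0.1,0,0,0,0,0,0],[0.1,0,0,0,0,0,0]]'; python3 - <<'E'
from t import *
A=rep();plan(A,at(PL,-.016,.034),n=3)
E
```

```text
clock: 7.0
eef_pos: [0.4332, 0.2432, 0.088]
tool_rot: [-0.288, 0.942, 0.05, 0.165]
wrist_force: [-0.5, -0.3, -1.7]
width: 0.223
finger_force: 78.4
in frame xyz [-0.0517  0.0005  0.0329] eul zyx deg [ 0.1  0.2 -0.1] F [-0.5 -0.3 -1.7] M [-0.33  0.56  0.03] w 0.223
rows 3 d [-0.0112, -0.0002, 0.0038] w [-0.0002, -0.0012, 0.0004] dist 0.0355
```

```bash
python3 -m creep '[[0.1,-0.0112,0,0.0038,0,-0.001,0],[0.1,-0.0112,0,0.0038,0,-0.001,0],[0.1,-0.0112,0,0.0038,0,-0.001,0],[0.1,0,0,0,0,0,0],[0.1,0,0,0,0,0,0]]'; python3 - <<'E'
from t import *
A=rep();plan(A,at(PL,-.016,.034),n=3)
from cell import viewer
ims=[]
for n,(x0,y0) in dict(side=(230,215),top=(290,230)).items():
    c=viewer.camera(n);im=cv2.resize(c["color"][y0:y0+100,x0:x0+80,::-1],None,fx=5,fy=5,interpolation=2)
    L=A@np.linalg.inv(G);b=box(-35,35,-25,25,0,3)@L[:3,:3].T+L[:3,3]
    p=((proj(c,b)-[x0-.5,y0-.5])*5*8).astype(int)
    for i in range(8):
        for j in range(i):
            if bin(i^j).count('1')==1: cv2.line(im,p[i].tolist(),p[j].tolist(),(255,0,255),1,16,3)
    ims.append(im)
cv2.imwrite("pics/i3.png",np.hstack(ims))
E
```

```text
clock: 7.5
eef_pos: [0.4626, 0.2631, 0.0888]
tool_rot: [-0.288, 0.942, 0.051, 0.167]
wrist_force: [-1.1, -0.8, -2.5]
width: 0.219
finger_force: 78.3
in frame xyz [-0.0161  0.0006  0.034 ] eul zyx deg [ 0.1  0.  -0.1] F [-1.1 -0.8 -2.5] M [-0.41  0.52 -0.04] w 0.219
rows 3 d [-0.0, -0.0002, 0.0] w [-0.0002, -0.0002, 0.0005] dist 0.0006
```

View pics/i3.png

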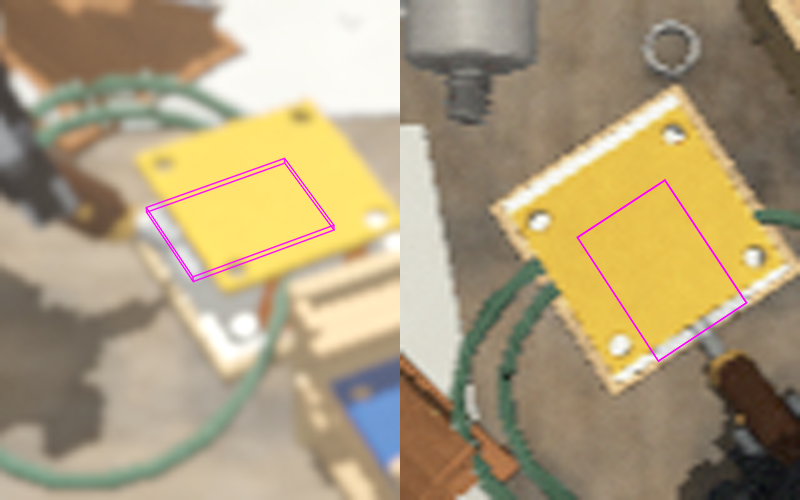

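```bash
python3 -m creep '[[0.1,-0.001,0,-0.0028,0,0,0],[0.1,-0.001,0,-0.0028,0,0,0],[0.1,-0.001,0,-0.0028,0,0,0],[0.1,-0.001,0,-0.0028,0,0,0],[0.1,-0.001,0,-0.0028,0,0,0],[0.1,-0.001,0,-0.0028,0,0,0],[0.1,0,0,0,0,0,0],[0.1,0,0,0,0,0,0],[0.1,0,0,0,0,0,0]]'; python3 - <<'E'
from t import *
A=rep();plan(A,at(PL,-.016,.115),n=6)
E
```

```text
clock: 8.5
eef_pos: [0.4622, 0.2629, 0.1067]
tool_rot: [-0.288, 0.942, 0.051, 0.167]
wrist_force: [0.6, 0.4, -2.2]
width: 0.224
finger_force: 78.4
in frame xyz [-0.0165  0.0006  0.0519] eul zyx deg [ 0.1  0.  -0.1] F [ 0.6  0.4 -2.2] M [-0.52  0.58  0.  ] w 0.224
rows 6 d [-0.0037, -0.0001, -0.0098] w [-0.0001, -0.0001, 0.0003] dist 0.0631
```

```bash
python3 -m creep '[[0.1,-0.0015,0,-0.004,0,0,0],[0.1,-0.0034,0,-0.0092,0,0,0],[0.1,-0.0034,0,-0.0092,0,0,0],[0.1,-0.0034,0,-0.0092,0,0,0],[0.1,-0.0034,0,-0.0092,0,0,0],[0.1,-0.0034,0,-0.0092,0,0,0],[0.1,-0.0034,0,-0.0092,0,0,0],[0.1,-0.0015,0,-0.004,0,0,0],[0.1,0,0,0,0,0,0],[0.1,0,0,0,0,0,0],[0.1,0,0,0,0,0,0]]'; python3 - <<'E'
from t import *
A=rep();L=A@np.linalg.inv(G)
from cell import viewer,masks_of
cm=[]
for n in("side","top"):
    c=viewer.camera(n);m=masks_of("wet_plate",c)[0];print(n,m["p"],m["bbox"]);cm.append((c,hullmask(m["pixels"])));pickle.dump(c,open(n+"4.pkl","wb"))
z=L[2,3]*1000+3
x,e=fit(cm,box(-45,45,-48,48,z,z+5),[.551,.322,.593]);print("plate both",x.round(4),e)
x2,e=fit(cm[1:],box(-45,45,-48,48,z,z+5),[.551,.322,.593]);print("plate top",x2.round(4),e)
x3,e=fit(cm[:1],box(-45,45,-48,48,z,z+5),[.551,.322,.593]);print("plate side",x3.round(4),e)
c=cm[0][0];im=cv2.resize(c["color"][170:290,230:370,::-1],None,fx=4,fy=4,interpolation=2)
b=box(-45,45,-48,48,z,z+5)@Rz(x2[2]).T+[x2[0],x2[1],0]
p=((proj(c,b)-[229.5,169.5])*4*8).astype(int)
for i in range(8):
    for j in range(i):
        if bin(i^j).count('1')==1: cv2.line(im,p[i].tolist(),p[j].tolist(),(255,0,255),1,16,3)
cv2.imwrite("pics/s4.png",im)
E
```

```text
clock: 9.6
eef_pos: [0.4622, 0.2629, 0.1736]
tool_rot: [-0.288, 0.942, 0.051, 0.166]
wrist_force: [0.9, 0.4, -2.6]
width: 0.223
finger_force: 78.3
in frame xyz [-0.0166  0.0007  0.1187] eul zyx deg [ 0.1  0.1 -0.1] F [ 0.9  0.4 -2.6] M [-0.44  0.63 -0.01] w 0.223
side 0.92 [253.0, 208.8, 57.6, 36.6]
top 0.82 [312.4, 244.9, 53.8, 57.4]
plate both [0.5511 0.3226 0.5672] 0.11537703903514684
plate top [0.5517 0.3224 0.5886] 0.027993366500829175
plate side [0.5506 0.3233 0.5345] 0.07432088481651167
```

View pics/s4.png

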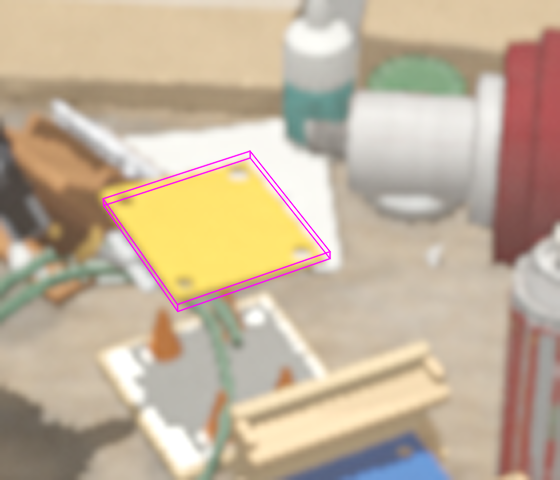

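```bash
cat > f6.py <<'E'
from t import *
def fit6(cams,z,guess):
    cm=[]
    for c in cams:
        hsv=cv2.cvtColor(c["color"],cv2.COLOR_RGB2HSV).astype(int)
        m=((hsv[...,0]>20)&(hsv[...,0]<30)&(hsv[...,1]>115)&(hsv[...,2]>130)).astype(np.uint8)
        m=cv2.morphologyEx(m,2,np.ones((2,2)));hm=hullmask(m);print("area",hm.sum(),cv2.boundingRect(hm));cm.append((c,up(hm)))
    bx=box(-45,45,-48,48,0,5)
    def f(p):
        P=bx@R.from_euler('ZYX',p[3:]).as_matrix().T+p[:3];s=0
        for c,m in cm:
            q=fill(c,P);s+=1-(q&m).sum()/max(1,(q|m).sum())
        return s
    x=np.array([guess[0],guess[1],z,guess[2],0,0])
    for k in range(3):
        r=minimize(f,x,method='Nelder-Mead',options=dict(initial_simplex=np.vstack([x,x+np.diag([.006,.006,.006,.05,.05,.05])*(-1)**k]),xatol=1e-4,fatol=1e-5,maxiter=500));x=r.x
    print("plate6 xyz",x[:3].round(4),"zyx",x[3:].round(3),"err",round(r.fun,4));return x
if __name__=="__main__":
    for n in ("0","4"):
        cs=[pickle.load(open(k+n+".pkl","rb")) for k in("side","top")];cs=[c[0] if isinstance(c,tuple) else c for c in cs]
        fit6(cs,.044 if n=="0" else .122,(.551,.322,.59))
E
python3 f6.py
```

```text
area 1210 (259, 237, 52, 37)
area 1611 (314, 253, 53, 53)
plate6 xyz [0.5506 0.3187 0.0428] zyx [ 0.613  0.047 -0.016] err 0.1184
area 1157 (256, 213, 52, 33)
area 1870 (311, 247, 59, 56)
plate6 xyz [0.5502 0.319  0.1216] zyx [ 0.588  0.164 -0.024] err 0.1113
```

```bash
sed -i 's/^def fit6(cams,z,guess):/def fit6(cams,z,guess,masks=None):/; s/^    for c in cams:/    for i,c in enumerate(cams):\n        if masks: cm.append((c,up(hullmask(masks[i]))));continue/' f6.py; python3 - <<'E'
from f6 import *
from cell import masks_of
a=[pickle.load(open(k+"0.pkl","rb")) for k in("side","top")]
fit6([x[0] for x in a],.044,(.551,.322,.59),[x[1]["wet_plate"] for x in a])
b=[pickle.load(open(k+"4.pkl","rb")) for k in("side","top")]
mm=[masks_of("wet_plate",c)[0]["pixels"] for c in b]
fit6(b,.122,(.551,.322,.59),mm)
E
```

```text
plate6 xyz [0.551  0.3221 0.0439] zyx [ 0.589 -0.023 -0.002] err 0.0648
plate6 xyz [0.551  0.3221 0.1229] zyx [0.585 0.089 0.006] err 0.0785
```

```bash
python3 - <<'E'
from t import *
from cell import masks_of
A,_=cur();L4=A@np.linalg.inv(G)
L2=H(*PL[:2],0,PL[2])@H(-.0955,.0001,.0878,radians(.1),radians(.4))
for n,L in(("2",L2),("4",L4)):
    c=pickle.load(open("side"+n+".pkl","rb"));im=cv2.cvtColor(c["color"],cv2.COLOR_RGB2HSV).astype(int)
    for th in (0,.11):
        g=np.array([-.0946,0,.0711]);Q=R.from_euler('y',th).as_matrix()
        pts=np.array([[-.0593,0,.029],[-.05,0,.018],[-.035,.025,.003],[-.035,-.025,.003]]);pts=(pts-g)@Q.T+g
        P=pts@L[:3,:3].T+L[:3,3];print(n,th,proj(c,P).round(1).tolist())
    u0,v0=proj(c,[(L@[-.0593,0,.029,1])[:3]])[0].astype(int)
    s=im[v0-10:v0+11,u0-10:u0+11];m=(s[...,0]>10)&(s[...,0]<24)&(s[...,1]>110)&(s[...,2]>110)
    v,u=np.nonzero(m);print("gold",m.sum(),u.mean()+u0-10,v.mean()+v0-10, )
c=pickle.load(open("side4.pkl","rb"));r=masks_of("lifter",c);print([(q["p"],q["bbox"]) for q in r])
c=pickle.load(open("side4.pkl","rb"));im=c["color"][175:300,225:345,::-1];A_=cv2.resize(im,None,fx=6,fy=6,interpolation=2)[:600]
A_=A_[:, :720]
def wire(b,col):
    p=((proj(c,b)-[224.5,174.5])*6*8).astype(int)
    for i in range(8):
        for j in range(i):
            if bin(i^j).count('1')==1: cv2.line(A_,p[i].tolist(),p[j].tolist(),col,1,16,3)
wire(box(-35,35,-25,25,0,3)@L4[:3,:3].T+L4[:3,3],(255,0,255))
g=np.array([-.0946,0,.0711]);Q=R.from_euler('y',.11).as_matrix()
wire(((box(-35,35,-25,25,0,3)-g)@Q.T+g)@L4[:3,:3].T+L4[:3,3],(255,255,0))
cv2.imwrite("pics/s5.png",A_)
E
```

```text
2 0 [[216.1, 251.8], [220.8, 254.2], [223.7, 249.9], [232.6, 264.4]]
2 0.11 [[214.1, 253.8], [218.3, 256.7], [220.6, 253.1], [229.4, 267.7]]
gold 39 213.33333333333334 253.82051282051282
4 0 [[250.0, 228.8], [254.4, 231.3], [256.4, 227.6], [266.2, 241.4]]
4 0.11 [[248.0, 230.8], [251.9, 233.8], [253.3, 230.9], [262.9, 244.7]]
gold 139 250.57553956834533 223.84892086330936
[]
```

```bash
python3 - <<'E'
from t import *
A,_=cur();L=A@np.linalg.inv(G)
c=pickle.load(open("side4.pkl","rb"));im=c["color"]
g=np.array([-.0946,0,.0711])
for y in(-.018,-.012,.015):
  xs=np.arange(-.055,-.018,.002)
  p=np.array([[x,y,.0015] for x in xs])@L[:3,:3].T+L[:3,3];uv=proj(c,p)
  print(y);print([(int(x*1000),tuple(int(t) for t in cv2.getRectSubPix(im,(1,1),(float(a),float(b)))[0,0])) for x,(a,b) in zip(xs,uv)])
E
```

```text
-0.018
[(-55, (199, 184, 162)), (-53, (197, 182, 160)), (-51, (196, 180, 158)), (-48, (194, 178, 156)), (-46, (191, 176, 154)), (-44, (185, 171, 150)), (-42, (178, 164, 143)), (-40, (172, 161, 142)), (-38, (180, 174, 162)), (-36, (206, 204, 199)), (-34, (227, 227, 224)), (-32, (232, 234, 231)), (-30, (224, 225, 223)), (-28, (209, 207, 203)), (-26, (203, 190, 165)), (-24, (218, 194, 123)), (-22, (243, 215, 103)), (-20, (254, 228, 107)), (-18, (255, 232, 111))]
-0.012
[(-55, (179, 169, 153)), (-53, (180, 171, 157)), (-51, (181, 175, 161)), (-48, (181, 178, 166)), (-46, (181, 181, 170)), (-44, (176, 178, 166)), (-42, (165, 169, 156)), (-40, (149, 157, 142)), (-38, (158, 165, 153)), (-36, (195, 198, 191)), (-34, (223, 224, 220)), (-32, (233, 233, 231)), (-30, (222, 223, 221)), (-28, (202, 199, 194)), (-26, (188, 175, 149)), (-24, (214, 189, 112)), (-22, (242, 213, 104)), (-20, (253, 227, 108)), (-18, (255, 231, 111))]
0.015
[(-55, (164, 136, 89)), (-53, (169, 142, 94)), (-51, (171, 144, 97)), (-48, (172, 146, 102)), (-46, (173, 151, 115)), (-44, (173, 157, 132)), (-42, (172, 165, 153)), (-40, (174, 174, 165)), (-38, (182, 184, 177)), (-36, (200, 203, 197)), (-34, (221, 223, 219)), (-32, (232, 233, 231)), (-30, (227, 228, 226)), (-28, (206, 205, 203)), (-26, (198, 186, 159)), (-24, (215, 192, 119)), (-22, (239, 211, 102)), (-20, (252, 226, 105)), (-18, (255, 229, 109))]
```

View pics/s5.png

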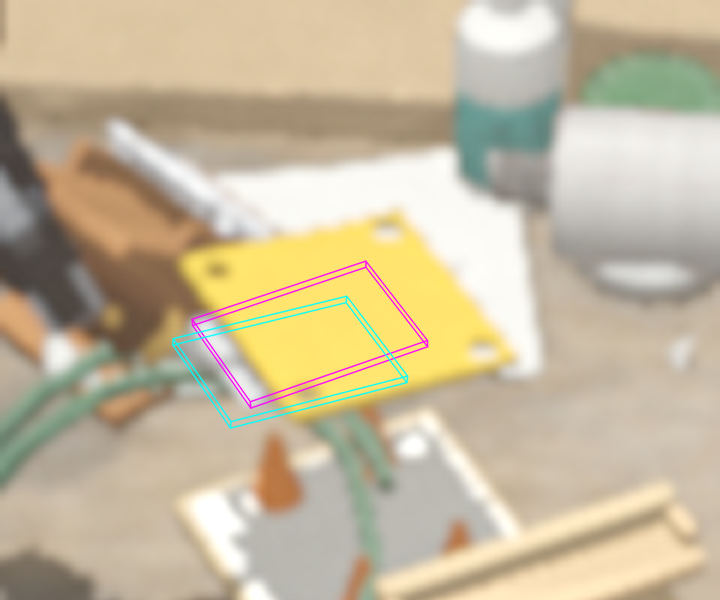

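```bash
python3 -m creep '[[0.1,0.0017,0,0.0047,0,0,0],[0.1,0.0034,0,0.0094,0,0,0],[0.1,0.0034,0,0.0094,0,0,0],[0.1,0.0034,0,0.0094,0,0,0],[0.1,0.0034,0,0.0094,0,0,0],[0.1,0.0034,0,0.0094,0,0,0],[0.1,0.0017,0,0.0047,0,0,0],[0.1,0.001,0,0.0029,0,0,0],[0.1,0.001,0,0.0029,0,0,0],[0.1,0.001,0,0.0029,0,0,0]]' ; python3 -m creep '[[0.1,0.001,0,0.0029,0,0,0],[0.1,0.001,0,0.0029,0,0,0],[0.1,0.001,0,0.0029,0,0,0],[0.1,0.001,0,0.0029,0,0,0],[0.1,0.001,0,0.0029,0,0,0],[0.1,0,0,0,0,0,0],[0.1,0,0,0,0,0,0]]' ; cat > pc.py <<'E'
from f6 import *
def look(z,guess):
    from cell import viewer,masks_of
    cs=[viewer.camera(n) for n in("side","top")];mm=[masks_of("wet_plate",c)[0]["pixels"] for c in cs]
    x=fit6(cs,z,guess,mm)
    y,e=fit([(cs[1],hullmask(mm[1]))],box(-45,45,-48,48,z*1000,z*1000+5),list(guess));print("top3",y.round(4),round(e,4));return cs
if __name__=="__main__":
    A=rep();look(.044,(.551,.322,.59));plan(A,at(PL,-.024,.034),n=2)
E
python3 pc.py
```

```text
clock: 10.95
eef_pos: [0.4631, 0.2635, 0.1051]
tool_rot: [-0.288, 0.941, 0.051, 0.167]
wrist_force: [0.2, 0.3, -2.9]
width: 0.224
finger_force: 78.3
clock: 11.65
eef_pos: [0.4632, 0.2637, 0.0898]
tool_rot: [-0.289, 0.941, 0.051, 0.167]
wrist_force: [0.9, 0.5, -1.7]
width: 0.222
finger_force: 78.3
in frame xyz [-0.0152  0.0008  0.035 ] eul zyx deg [ 0.1 -0.  -0.1] F [ 0.9  0.5 -1.7] M [-0.32  0.5  -0.02] w 0.222
plate6 xyz [0.5519 0.3232 0.0446] zyx [0.591 0.001 0.014] err 0.0754
top3 [0.552  0.323  0.5975] 0.0353
rows 2 d [0.0043, -0.0003, -0.001] w [-0.0002, 0.0001, 0.0009] dist 0.0089
```

```bash
python3 -m creep '[[0.1,0.0037,0,-0.0013,0,0,0],[0.1,0.0037,0,-0.0013,0,0,0],[0.1,0,0,0,0,0,0],[0.1,-0.001,0,-0.0028,0,0,0],[0.1,-0.001,0,-0.0028,0,0,0],[0.1,-0.001,0,-0.0028,0,0,0],[0.1,-0.001,0,-0.0028,0,0,0],[0.1,-0.001,0,-0.0028,0,0,0],[0.1,-0.001,0,-0.0028,0,0,0],[0.1,0,0,0,0,0,0],[0.1,0,0,0,0,0,0],[0.1,0,0,0,0,0,0]]' ; python3 - <<'E'
from pc import *
A=rep();L=A@np.linalg.inv(G);look(L[2,3]+.003,(.552,.323,.593))
E
```

```text
clock: 13.05
eef_pos: [0.4564, 0.2589, 0.1073]
tool_rot: [-0.288, 0.942, 0.051, 0.167]
wrist_force: [0.2, 0.7, -3.6]
width: 0.225
finger_force: 78.3
in frame xyz [-0.0235  0.0006  0.0525] eul zyx deg [ 0.1  0.  -0.1] F [ 0.2  0.7 -3.6] M [-0.48  0.67  0.  ] w 0.225
plate6 xyz [0.5522 0.3227 0.0562] zyx [0.586 0.071 0.026] err 0.0964
top3 [0.5526 0.3226 0.6103] 0.0457
```

```bash
cat > e6.py <<'E'
from t import *
from scipy.optimize import least_squares
C5=np.array([[-45,-48,5],[45,-48,5],[45,48,5],[-45,48,5]])/1000
def cont(c,box4=None):
    k=6;im=c["color"].astype(np.float32);s=(im[...,0]+im[...,1])/2-im[...,2]
    x0,y0,x1,y1=240,195,440,330;sub=cv2.resize(s[y0:y1,x0:x1],None,fx=k,fy=k,interpolation=cv2.INTER_LINEAR)
    m=(sub>75).astype(np.uint8)
    q=max(cv2.findContours(m,0,1)[0],key=cv2.contourArea);q=cv2.convexHull(q)
    o=np.zeros_like(m);cv2.fillConvexPoly(o,q,1)
    q=max(cv2.findContours(o,0,1)[0],key=cv2.contourArea).reshape(-1,2)
    return (q+.5)/k+[x0-.5,y0-.5]
def e6(cams,x0,verbose=True):
    cs=[(c,cont(c)) for c in cams]
    def res(p,full=False):
        P=C5@R.from_euler('ZYX',p[3:]).as_matrix().T+p[:3];out=[]
        for c,q in cs:
            u=proj(c,P);u2=np.roll(u,-1,0);t=(u2-u);ln=np.linalg.norm(t,axis=1);t=t/ln[:,None];nrm=np.c_[-t[:,1],t[:,0]]
            d=np.einsum('nij,ij->ni',q[:,None]-u[None],nrm);a=np.einsum('nij,ij->ni',q[:,None]-u[None],t)
            i=np.abs(d).argmin(1);dd=d[np.arange(len(q)),i];aa=a[np.arange(len(q)),i]/ln[i]
            out.append(np.where((aa>.1)&(aa<.9),dd,0)/np.sqrt(len(q)))
        return np.concatenate(out)
    r=least_squares(res,x0,loss='soft_l1',f_scale=.02,x_scale=[.01]*3+[.05]*3)
    print("e6 xyz",r.x[:3].round(4),"zyx",r.x[3:].round(3),"rms px",np.sqrt((r.fun**2).sum()/len(cs)).round(2),[len(q) for _,q in cs]);return r.x
E
python3 - <<'E'
from e6 import *
from cell import viewer
ld=lambda n:[(lambda c:c[0] if isinstance(c,tuple) else c)(pickle.load(open(k+n+".pkl","rb"))) for k in("side","top")]
e6(ld("0"),[.551,.322,.044,.59,0,0])
e6(ld("4"),[.551,.322,.122,.59,0,0])
for k in("side","top"): pickle.dump(viewer.camera(k),open(k+"5.pkl","wb"))
e6(ld("5"),[.551,.322,.055,.59,0,0])
A=rep();L=A@np.linalg.inv(G);c=ld("5")[0];im=c["color"]
for y in(-.018,.015):
  xs=np.arange(-.055,-.010,.003)
  uv=proj(c,np.array([[x,y,.0015] for x in xs])@L[:3,:3].T+L[:3,3])
  print([(round(x*1000),tuple(int(t) for t in cv2.getRectSubPix(im,(1,1),(float(a),float(b)))[0,0])) for x,(a,b) in zip(xs,uv)])
E
```

```text
e6 xyz [0.551  0.3203 0.0416] zyx [ 0.597 -0.018  0.057] rms px 0.53 [731, 796]
e6 xyz [0.5502 0.3214 0.1198] zyx [0.59  0.085 0.035] rms px 0.54 [744, 850]
e6 xyz [0.5517 0.3212 0.0543] zyx [0.585 0.083 0.018] rms px 0.51 [723, 804]
in frame xyz [-0.0235  0.0007  0.0525] eul zyx deg [ 0.1  0.  -0.1] F [ 0.  -0.4 -2.7] M [-0.47  0.63  0.02] w 0.22
[(-55, (207, 192, 170)), (-52, (203, 186, 163)), (-49, (194, 177, 148)), (-46, (203, 186, 155)), (-43, (213, 204, 188)), (-40, (217, 215, 208)), (-37, (215, 214, 209)), (-34, (228, 228, 226)), (-31, (236, 237, 234)), (-28, (237, 237, 234)), (-25, (236, 237, 234)), (-22, (225, 225, 222)), (-19, (210, 198, 174)), (-16, (235, 208, 113)), (-13, (254, 228, 109))]
[(-55, (168, 143, 97)), (-52, (176, 149, 99)), (-49, (180, 154, 106)), (-46, (180, 159, 121)), (-43, (179, 168, 149)), (-40, (192, 187, 177)), (-37, (211, 208, 201)), (-34, (230, 230, 226)), (-31, (236, 237, 234)), (-28, (237, 238, 235)), (-25, (235, 236, 234)), (-22, (217, 218, 216)), (-19, (203, 191, 163)), (-16, (230, 204, 111)), (-13, (253, 226, 108))]
```

```bash
python3 - <<'E'
from t import *
from scipy.optimize import least_squares
L=H(*PL[:2],0,PL[2])@H(-.0955,.0001,.0878,radians(.1),radians(.4))
C=np.array([[-35,-25,1.5],[35,-25,1.5],[35,25,1.5],[-35,25,1.5]])/1000
cs=[]
for n in("side","top"):
    c=pickle.load(open(n+"2.pkl","rb"));u=proj(c,C@L[:3,:3].T+L[:3,3]);x0,y0=(u.min(0)-6).astype(int);x1,y1=(u.max(0)+7).astype(int)
    k=6;im=c["color"].astype(np.float32);b=cv2.resize(im[y0:y1,x0:x1,2],None,fx=k,fy=k);rg=cv2.resize((im[...,0]-im[...,2])[y0:y1,x0:x1],None,fx=k,fy=k)
    thr=.5*(np.percentile(b,90)+np.percentile(b,20));m=((b>thr-10)&(rg<22)).astype(np.uint8);m=cv2.morphologyEx(m,2,np.ones((25,25)))
    q=max(cv2.findContours(m,0,1)[0],key=cv2.contourArea).reshape(-1,2);q=(q+.5)/k+[x0-.5,y0-.5]
    print(n,"thr",thr,"area ratio",m.sum()/k/k/cv2.contourArea(u.astype(np.float32)),q.min(0),q.max(0),u.min(0),u.max(0));cs.append((c,q))
def run(use,free):
    def res(p):
        v=np.zeros(6);v[free]=p;Lx=L@H(v[0],v[1],v[2],v[3],v[4]);P=C@Lx[:3,:3].T+Lx[:3,3];out=[]
        for c,q in use:
            u=proj(c,P);t=np.roll(u,-1,0)-u;ln=np.linalg.norm(t,axis=1);t/=ln[:,None];nr=np.c_[-t[:,1],t[:,0]]
            d=np.einsum('nij,ij->ni',q[:,None]-u[None],nr);a=np.einsum('nij,ij->ni',q[:,None]-u[None],t);i=np.abs(d).argmin(1);r=np.arange(len(q))
            aa=a[r,i]/ln[i];out.append(np.where((aa>.1)&(aa<.9)&(i!=3),d[r,i],0)/np.sqrt(len(q)))
        return np.concatenate(out)
    r=least_squares(res,np.zeros(len(free)),loss='soft_l1',f_scale=.03,x_scale=[.05 if f>2 else .01 for f in free]);print(free,r.x.round(4),np.sqrt((r.fun**2).sum()).round(2))
run(cs[:1],[0,1,4]);run(cs[:1],[0,2,4]);run(cs[:1],[0,2]);run(cs,[0,1,2,4]);run(cs,[0,1,2,3,4])
E
```

```text
side thr 181.56944 area ratio 1.2510381939753281 [222.91666667 243.08333333] [268.91666667 270.41666667] [223.76428317 240.38099504] [263.04332404 264.9162785 ]
top thr 154.74652 area ratio 0.9304506598403277 [347.41666667 294.91666667] [378.75       329.08333333] [343.78730518 291.74300682] [379.96861262 330.69897779]
[0, 1, 4] [-0.005  -0.0041  0.0419] 0.77
[0, 2, 4] [-0.0037 -0.0038  0.0052] 0.77
[0, 2] [-0.0037 -0.0039] 0.77
[0, 1, 2, 4] [-0.003  -0.0011 -0.0031  0.0295] 0.87
[0, 1, 2, 3, 4] [-0.0033 -0.0011 -0.003  -0.0148  0.0271] 0.83
```

```bash
python3 - <<'E'
from t import *
A=rep();plan(A,at(PL,-.0235,.118,pitch=-.09),n=8)
E
```

```text
in frame xyz [-0.0235  0.0007  0.0525] eul zyx deg [ 0.1  0.  -0.1] F [ 0.  -0.4 -2.7] M [-0.47  0.63  0.02] w 0.22
rows 8 d [-0.0022, -0.0001, -0.0068] w [-0.0001, -0.0113, 0.0002] dist 0.0573
```

```bash
python3 -m creep '[[0.1,-0.0011,0,-0.0034,0,-0.0056,0],[0.1,-0.0022,0,-0.0068,0,-0.0113,0],[0.1,-0.0022,0,-0.0068,0,-0.0113,0],[0.1,-0.0022,0,-0.0068,0,-0.0113,0],[0.1,-0.0022,0,-0.0068,0,-0.0113,0],[0.1,-0.0022,0,-0.0068,0,-0.0113,0],[0.1,-0.0022,0,-0.0068,0,-0.0113,0],[0.1,-0.0022,0,-0.0068,0,-0.0113,0],[0.1,-0.0011,0,-0.0034,0,-0.0057,0],[0.1,0,0,0,0,0,0],[0.1,0,0,0,0,0,0],[0.1,0,0,0,0,0,0]]'; python3 - <<'E'
from pc import *
from e6 import e6
A=rep();cs=look(.12,(.552,.323,.593));e6(cs,[.551,.322,.12,.59,0,0])
pickle.dump(cs,open("p6.pkl","wb"))
E
```

```text
clock: 14.55
eef_pos: [0.4527, 0.2565, 0.1641]
tool_rot: [-0.286, 0.933, 0.064, 0.209]
wrist_force: [-1.0, 0.9, -2.9]
width: 0.222
finger_force: 78.3
in frame xyz [-0.0234  0.0007  0.1177] eul zyx deg [ 0.1 -5.1 -0.1] F [-1.   0.9 -2.9] M [-0.51  0.74  0.06] w 0.222
plate6 xyz [0.5518 0.322  0.1242] zyx [ 0.582  0.032 -0.013] err 0.0707
top3 [0.5522 0.3222 0.5815] 0.0303
e6 xyz [0.5507 0.3214 0.1207] zyx [ 0.59  -0.     0.034] rms px 0.53 [747, 859]
```

```bash
cat >> t.py <<'E'
def plate2rack(A,pl,z,pitch=0,rk=RK):
    "tool pose that brings plate now at pl=(x,y,z,yaw) to seat xy, height z, turned by pitch"
    return H(rk[0],rk[1],z,rk[2])@H(0,0,0,0,pitch)@np.linalg.inv(H(*pl))@A
E
python3 - <<'E'
from t import *
A=rep();B=plate2rack(A,(.5517,.3218,.1225,.587),.1225,-.02);plan(A,B,n=11);plan(A,B,n=12)
E
```

```text
in frame xyz [-0.0233  0.0008  0.1177] eul zyx deg [ 0.1 -5.1 -0.1] F [ 0.4  0.4 -2. ] M [-0.55  0.79  0.04] w 0.224
rows 11 d [-0.0012, -0.0145, 0.0008] w [0.0008, -0.0018, 0.0016] dist 0.1608
rows 12 d [-0.0011, -0.0133, 0.0008] w [0.0007, -0.0017, 0.0014] dist 0.1608
```

```bash
python3 -m creep '[[0.1,-0.0005,-0.005,0.0003,0.0007,-0.0015,0.0014],[0.1,-0.0008,-0.01,0.0006,0.0007,-0.0015,0.0014],[0.1,-0.0012,-0.0145,0.0008,0.0007,-0.0015,0.0014],[0.1,-0.0012,-0.0145,0.0008,0.0007,-0.0015,0.0014],[0.1,-0.0012,-0.0145,0.0008,0.0007,-0.0015,0.0014],[0.1,-0.0012,-0.0145,0.0008,0.0007,-0.0015,0.0014],[0.1,-0.0012,-0.0145,0.0008,0.0007,-0.0015,0.0014],[0.1,-0.0012,-0.0145,0.0008,0.0007,-0.0015,0.0014],[0.1,-0.0012,-0.0145,0.0008,0.0007,-0.0015,0.0014],[0.1,-0.0012,-0.0145,0.0008,0.0007,-0.0015,0.0014],[0.1,-0.0012,-0.0145,0.0008,0.0007,-0.0015,0.0014]]'; python3 -m creep '[[0.1,-0.0008,-0.009,0.0005,0.0007,-0.0015,0.0014],[0.1,-0.0005,-0.005,0.0003,0.0004,-0.002,0.001],[0.1,0,0,0,0,0,0],[0.1,0,0,0,0,0,0],[0.1,0,0,0,0,0,0]]'; python3 - <<'E'
from pc import *
from e6 import e6
A=rep(RK);cs=look(.12,RK);e6(cs,[RK[0],RK[1],.12,.57,0,0]);pickle.dump(cs,open("p7.pkl","wb"))
E
```

```text
clock: 15.85
eef_pos: [0.5458, 0.1422, 0.1623]
tool_rot: [-0.277, 0.934, 0.064, 0.217]
wrist_force: [-1.3, -0.5, -3.2]
width: 0.224
finger_force: 78.3
clock: 16.35
eef_pos: [0.5537, 0.1331, 0.1624]
tool_rot: [-0.277, 0.933, 0.064, 0.219]
wrist_force: [-1.2, -0.7, -2.6]
width: 0.224
finger_force: 78.3
in frame xyz [-0.024   0.0024  0.1178] eul zyx deg [ 0.4 -6.3 -0.1] F [-1.2 -0.7 -2.6] M [-0.48  0.85 -0.01] w 0.224
plate6 xyz [0.654  0.1977 0.1242] zyx [ 0.578 -0.05   0.042] err 0.0832
top3 [0.6545 0.197  0.573 ] 0.0372
e6 xyz [0.6546 0.196  0.1228] zyx [ 0.572 -0.055  0.02 ] rms px 0.63 [840, 853]
```

```bash
python3 - <<'E'
from t import *
A=rep(RK);F=H(.6545,.1965,.1225,.573)
B=plate2rack(A,(.6545,.1965,.1225,.573),.0975,.02);plan(A,B,n=5)
D=B.copy();D[2,3]-=.002;plan(B,D,n=1)
E
```

```text
in frame xyz [-0.0239  0.002   0.1179] eul zyx deg [ 0.4 -6.3 -0.1] F [ 0.5  0.  -2.6] M [-0.51  0.79  0.02] w 0.225
rows 5 d [0.0017, -0.0001, 0.0042] w [0.0004, 0.004, 0.0009] dist 0.0227
rows 1 d [0.0009, 0.0, 0.0018] w [0.0, -0.0, -0.0] dist 0.002
```

```bash
python3 -m creep '[[0.1,0.0017,0,0.0042,0,0.004,0],[0.1,0.0017,0,0.0042,0,0.004,0],[0.1,0.0017,0,0.0042,0,0.004,0],[0.1,0.0017,0,0.0042,0,0.004,0],[0.1,0.0017,0,0.0042,0,0.004,0],[0.1,0.0009,0,0.0018,0,0,0],[0.1,0.0009,0,0.0018,0,0,0],[0.1,0.0009,0,0.0018,0,0,0],[0.1,0,0,0,0,0,0],[0.1,0,0,0,0,0,0]]'; python3 -m creep '[[0.1,0.0009,0,0.0018,0,0,0],[0.1,0.0009,0,0.0018,0,0,0],[0.1,0.0009,0,0.0018,0,0,0],[0.1,0,0,0,0,0,0],[0.1,0,0,0,0,0,0]]';python3 - <<'E'
from pc import *
from e6 import e6
A=rep(RK);cs=look(.0855,RK);e6(cs,[RK[0],RK[1],.086,.57,0,0]);pickle.dump(cs,open("p8.pkl","wb"))
E
```

```text
clock: 17.55
eef_pos: [0.5554, 0.1331, 0.1338]
tool_rot: [-0.277, 0.936, 0.062, 0.21]
wrist_force: [0.2, 0.1, -2.9]
width: 0.224
finger_force: 78.4
clock: 18.05
eef_pos: [0.5552, 0.1331, 0.1276]
tool_rot: [-0.277, 0.936, 0.062, 0.21]
wrist_force: [0.8, -0.2, -2.3]
width: 0.224
finger_force: 78.4
in frame xyz [-0.0236  0.0015  0.0812] eul zyx deg [ 0.4 -5.2 -0.1] F [ 0.8 -0.2 -2.3] M [-0.47  0.79 -0.02] w 0.224
plate6 xyz [0.6549 0.1971 0.0878] zyx [ 0.581 -0.008  0.004] err 0.0845
top3 [0.6556 0.1969 0.5825] 0.05
e6 xyz [0.6554 0.1944 0.0875] zyx [ 0.567 -0.048  0.033] rms px 0.76 [846, 834]
```

```bash
python3 -m creep '[[0.1,0.0005,0,0.0009,0,0,0],[0.1,0.0005,0,0.0009,0,0,0],[0.1,0.0005,0,0.0009,0,0,0],[0.1,0.0005,0,0.0009,0,0,0],[0.1,0.0009,0,0.0018,0,0,0],[0.1,0.0009,0,0.0018,0,0,0],[0.1,0.0009,0,0.0018,0,0,0],[0.1,0.0009,0,0.0018,0,0,0],[0.1,0.0009,0,0.0018,0,0,0],[0.1,0,0,0,0,0,0],[0.1,0,0,0,0,0,0]]';python3 - <<'E'
from pc import *
from e6 import e6
A=rep(RK);cs=look(.085,RK);e6(cs,[RK[0],RK[1],.085,.57,0,0]);pickle.dump(cs,open("p9.pkl","wb"))
E
```

```text
clock: 19.35
eef_pos: [0.5548, 0.1328, 0.1135]
tool_rot: [-0.277, 0.936, 0.062, 0.21]
wrist_force: [0.2, -0.4, -1.1]
width: 0.225
finger_force: 78.4
in frame xyz [-0.0241  0.0014  0.0671] eul zyx deg [ 0.4 -5.2 -0.1] F [ 0.2 -0.4 -1.1] M [-0.38  0.64  0.02] w 0.225
plate6 xyz [0.6554 0.1966 0.0847] zyx [ 0.577 -0.001  0.016] err 0.0829
top3 [0.6552 0.1969 0.5744] 0.0536
e6 xyz [0.6553 0.1945 0.0856] zyx [ 0.565 -0.059  0.037] rms px 0.79 [848, 830]
```

```bash
python3 - <<'E'
from t import *
A=rep(RK);B=A.copy();B[2,3]-=.005;plan(A,B,n=2)
D=B.copy();D[:2,3]-=.082*np.array([cos(.57),sin(.57)]);plan(B,D,n=8)
print(cur()[1]["joint_positions"].round(2))
E
```

```text
in frame xyz [-0.024   0.0014  0.0672] eul zyx deg [ 0.4 -5.2 -0.1] F [-0.2 -0.2 -2.2] M [-0.4   0.65  0.02] w 0.225
rows 2 d [0.0011, 0.0, 0.0023] w [-0.0, -0.0, 0.0] dist 0.005
rows 8 d [0.0093, 0.0, -0.0044] w [-0.0, -0.0, 0.0] dist 0.082
[ 0.16  0.36 -0.5   2.2   0.23  0.2   1.65]
```

```bash
python3 - <<'E'
from t import *
A=rep(RK);B=at(RK,-.024,.0635,.0014,pitch=-.02);plan(A,B,n=4)
D=at(RK,-.108,.0635,.0014,pitch=0.0);plan(B,D,n=8)
E
```

```text
in frame xyz [-0.024   0.0014  0.0672] eul zyx deg [ 0.4 -5.2 -0.1] F [-0.2 -0.2 -2.2] M [-0.4   0.65  0.02] w 0.225
rows 4 d [-0.0011, 0.0001, -0.0003] w [0.0003, 0.0176, 0.0016] dist 0.0045
rows 8 d [0.0096, 0.0, -0.0039] w [-0.0, 0.0025, 0.0] dist 0.0829
```

```bash
python3 -m creep '[[0.1,-0.0011,0,-0.0003,0,0.0176,0],[0.1,-0.0011,0,-0.0003,0,0.0176,0],[0.1,-0.0011,0,-0.0003,0,0.0176,0],[0.1,-0.0011,0,-0.0003,0,0.0176,0],[0.1,0,0,0,0,0,0],[0.1,0,0,0,0,0,0]]';python3 -m creep '[[0.1,0.0096,0,-0.0039,0,0.0025,0],[0.1,0.0096,0,-0.0039,0,0.0025,0],[0.1,0.0096,0,-0.0039,0,0.0025,0],[0.1,0,0,0,0,0,0],[0.1,0,0,0,0,0,0]]';python3 - <<'E'
from t import *
A=rep(RK)
D=at(RK,-.11,.0635,.0014,pitch=0.02);plan(A,D,n=6)
print(cur()[1]["joint_positions"].round(2))
E
```

```text
clock: 20.15
eef_pos: [0.5579, 0.1349, 0.1164]
tool_rot: [-0.279, 0.943, 0.052, 0.177]
wrist_force: [-1.1, 0.1, -2.9]
width: 0.223
finger_force: 78.4
clock: 20.65
eef_pos: [0.5317, 0.1173, 0.1171]
tool_rot: [-0.278, 0.943, 0.051, 0.173]
wrist_force: [0.5, 0.5, -2.6]
width: 0.224
finger_force: 78.5
in frame xyz [-0.0558  0.0007  0.0635] eul zyx deg [ 0.3 -0.7 -0.1] F [ 0.5  0.5 -2.6] M [-0.32  0.47 -0.03] w 0.224
rows 6 d [0.008, 0.0002, -0.0035] w [0.0001, 0.0054, 0.001] dist 0.0525
[ 0.18  0.34 -0.52  2.19  0.21  0.31  1.67]
```

```bash
python3 -m creep '[[0.1,0.0084,0,-0.0035,0,0.0054,0],[0.1,0.0084,0,-0.0035,0,0.0054,0],[0.1,0.0084,0,-0.0035,0,0.0054,0],[0.1,0.0084,0,-0.0035,0,0.0054,0],[0.1,0.0084,0,-0.0035,0,0.0054,0],[0.1,0.0084,0,-0.0035,0,0.0054,0],[0.1,0,0,0,0,0,0],[0.1,0,0,0,0,0,0]]';python3 - <<'E'
from pc import *
A=rep(RK);cs=look(.085,RK);pickle.dump(cs,open("p10.pkl","wb"))
print(cur()[1]["joint_positions"].round(2))
E
```

```text
clock: 21.45
eef_pos: [0.4861, 0.088, 0.1196]
tool_rot: [-0.279, 0.946, 0.046, 0.158]
wrist_force: [0.2, 0.1, -2.1]
width: 0.222
finger_force: 78.5
in frame xyz [-0.1118  0.0005  0.0631] eul zyx deg [ 0.3  1.1 -0.1] F [ 0.2  0.1 -2.1] M [-0.31  0.46  0.02] w 0.222
plate6 xyz [0.6553 0.1965 0.0853] zyx [0.575 0.009 0.005] err 0.0614
top3 [0.6551 0.1966 0.5782] 0.0319
[ 0.29  0.28 -0.58  2.27  0.15  0.33  1.76]
```

```bash
cat > bl.py <<'E'
from t import *
from scipy.optimize import least_squares
C=np.array([[-35,-25,1.5],[35,-25,1.5],[35,25,1.5],[-35,25,1.5]])/1000
g=np.array([-.0946,0,.0711])
def blade(cams,L):
    cs=[]
    for c in cams:
        u=proj(c,C@L[:3,:3].T+L[:3,3]);x0,y0=(u.min(0)-7).astype(int);x1,y1=(u.max(0)+8).astype(int)
        k=6;im=c["color"].astype(np.float32)[y0:y1,x0:x1];im=cv2.resize(im,None,fx=k,fy=k)
        b=im[...,2];rg=im[...,0]-b
        ctr=(u.mean(0)-[x0-.5,y0-.5])*k;v=im[int(ctr[1])-10:int(ctr[1])+10,int(ctr[0])-10:int(ctr[0])+10].reshape(-1,3).mean(0)
        d=np.linalg.norm(im-v,axis=2);e=np.percentile(np.r_[d[:20].ravel(),d[-20:].ravel()],50)
        m=(d<e/2).astype(np.uint8);m=cv2.morphologyEx(m,2,np.ones((25,25)))
        q=max(cv2.findContours(m,0,1)[0],key=cv2.contourArea).reshape(-1,2);q=(q+.5)/k+[x0-.5,y0-.5]
        print("col",v.round(),"edge",e.round(),"area ratio",round(m.sum()/k/k/cv2.contourArea(u.astype(np.float32)),2));cs.append((c,q))
    def run(mode,use):
        def res(p):
            if mode=="droop": P=(C-g)@R.from_euler('y',p[0]).as_matrix().T+g+[0,p[1],0]
            else: P=C@R.from_euler('ZYX',[0,p[3],0]).as_matrix().T+p[:3]
            P=P@L[:3,:3].T+L[:3,3];out=[]
            for c,q in use:
                u=proj(c,P);t=np.roll(u,-1,0)-u;ln=np.linalg.norm(t,axis=1);t/=ln[:,None];nr=np.c_[-t[:,1],t[:,0]]
                d=np.einsum('nij,ij->ni',q[:,None]-u[None],nr);a=np.einsum('nij,ij->ni',q[:,None]-u[None],t);i=np.abs(d).argmin(1);r=np.arange(len(q))
                aa=a[r,i]/ln[i];out.append(np.where((aa>.1)&(aa<.9)&(np.abs(d[r,i])<4),d[r,i],0)/np.sqrt(len(q)))
            return np.concatenate(out)
        r=least_squares(res,np.zeros(2 if mode=="droop" else 4),loss='soft_l1',f_scale=.03,x_scale=[.05,.01] if mode=="droop" else [.01]*3+[.05]);print(mode,len(use),r.x.round(4),np.sqrt((r.fun**2).sum()).round(2))
    for use in(cs,cs[:1],cs[1:]): run("droop",use)
    run("free",cs)
E
python3 - <<'E'
from bl import *
A=rep(RK);L=A@np.linalg.inv(G);blade(pickle.load(open("p10.pkl","rb")),L)
S=stand(.4493,.4523,.842,.11,.0045)@G
U=A.copy();U[2,3]+=.12;plan(A,U,n=6)
V=S.copy();V[2,3]+=.06;plan(U,V);plan(V,S)
E
```

```text
in frame xyz [-0.1114  0.0009  0.063 ] eul zyx deg [ 0.4  1.1 -0.1] F [ 1.1 -0.2 -2.2] M [-0.25  0.49  0.02] w 0.225
col [233. 234. 231.] edge 151.0 area ratio 1.03
col [214. 215. 208.] edge 186.0 area ratio 0.9
droop 2 [ 0.008  -0.0004] 0.99
droop 1 [0.0149 0.001 ] 0.46
droop 1 [ 0.0079 -0.0011] 0.78
free 2 [-0.0013 -0.0007  0.0004  0.0115] 0.92
rows 6 d [-0.0065, -0.0, -0.0189] w [-0.0, 0.0, 0.0] dist 0.12
rows 7 d [-0.0137, 0.0416, -0.0059] w [0.0002, 0.0963, -0.0389] dist 0.3087
rows 2 d [-0.0102, -0.0, 0.0282] w [-0.0, -0.0, 0.0] dist 0.06
```

```bash
python3 -m creep '[[0.1,-0.0065,0,-0.0189,0,0,0],[0.1,-0.0065,0,-0.0189,0,0,0],[0.1,-0.0065,0,-0.0189,0,0,0],[0.1,-0.0065,0,-0.0189,0,0,0],[0.1,-0.0065,0,-0.0189,0,0,0],[0.1,-0.0065,0,-0.0189,0,0,0],[0.1,0,0,0,0,0,0],[0.1,0,0,0,0,0,0]]';python3 - <<'E'
from t import *
A=rep(RK)
V=stand(.4493,.4523,.842,.11,.0045)@G;V[2,3]+=.06;plan(A,V,n=10)
E
```

```text
clock: 22.45
eef_pos: [0.4859, 0.0882, 0.2391]
tool_rot: [-0.28, 0.946, 0.046, 0.158]
wrist_force: [-0.1, -1.1, -2.0]
width: 0.226
finger_force: 78.5
in frame xyz [-0.1118  0.0009  0.1825] eul zyx deg [ 0.4  1.1 -0.1] F [-0.1 -1.1 -2. ] M [-0.32  0.56 -0.02] w 0.226
rows 10 d [-0.0098, 0.0291, -0.0044] w [0.0001, 0.0674, -0.0272] dist 0.3088
```

```bash
python3 -m creep '[[0.1,-0.0098,0.0291,-0.0044,0,0.0674,-0.0272],[0.1,-0.0098,0.0291,-0.0044,0,0.0674,-0.0272],[0.1,-0.0098,0.0291,-0.0044,0,0.0674,-0.0272],[0.1,-0.0098,0.0291,-0.0044,0,0.0674,-0.0272],[0.1,-0.0098,0.0291,-0.0044,0,0.0674,-0.0272],[0.1,-0.0098,0.0291,-0.0044,0,0.0674,-0.0272],[0.1,-0.0098,0.0291,-0.0044,0,0.0674,-0.0272],[0.1,-0.0098,0.0291,-0.0044,0,0.0674,-0.0272],[0.1,-0.0098,0.0291,-0.0044,0,0.0674,-0.0272],[0.1,-0.0098,0.0291,-0.0044,0,0.0674,-0.0272],[0.1,0,0,0,0,0,0],[0.1,0,0,0,0,0,0]]';python3 - <<'E'
from t import *
A=rep(RK);S=stand(.4493,.4523,.842,.11,.0045)@G;plan(A,S,n=3)
E
```

```text
clock: 23.65
eef_pos: [0.3715, 0.3736, 0.2784]
tool_rot: [-0.403, 0.898, -0.07, -0.159]
wrist_force: [0.7, -0.0, -1.7]
width: 0.22
finger_force: 78.9
in frame xyz [-0.1115  0.3119  0.1784] eul zyx deg [15.9 40.1  0.2] F [ 0.7 -0.  -1.7] M [ 0.29 -0.35  0.04] w 0.22
rows 3 d [-0.0065, -0.0004, 0.0185] w [0.0004, -0.0007, 0.0008] dist 0.0588
```

```bash
python3 -m creep '[[0.1,-0.0049,-0.0003,0.0139,0,0,0],[0.1,-0.0049,0,0.0139,0,0,0],[0.1,-0.0049,0,0.0139,0,0,0],[0.1,-0.0049,0,0.0139,0,0,0],[0.1,0,0,0,0,0,0],[0.1,0,0,0,0,0,0],[0.1,0,0,0,0,0,0]]';cat > hm.py <<'E'
from t import *
def hm(slide=0,n=4):
    A,st=cur();S=stand(.4493,.4523,.842,0,.0045);Q=np.linalg.inv(S)@A@np.linalg.inv(G)
    print("vs home xyz",Q[:3,3].round(4),"zyx",R.from_matrix(Q[:3,:3]).as_euler('ZYX').round(3),"F",st["wrist_force"].round(1));plan(A,stand(.4493,.4523,.842,slide,.0045)@G,n=n)
E
python3 -c "
from hm import *
hm(.055)"
```

```text
clock: 24.35
eef_pos: [0.3722, 0.3727, 0.2222]
tool_rot: [-0.402, 0.899, -0.07, -0.158]
wrist_force: [-0.4, 0.7, -0.9]
width: 0.225
finger_force: 78.7
vs home xyz [-1.113e-01  1.000e-04  2.300e-03] zyx [ 0.    -0.001  0.001] F [-0.4  0.7 -0.9]
rows 4 d [-0.013, -0.0, 0.0054] w [0.0003, 0.0003, -0.0] dist 0.0564
```

```bash
python3 -m creep '[[0.1,-0.0128,0,0.0047,0,0,0],[0.1,-0.0128,0,0.0047,0,0,0],[0.1,-0.0128,0,0.0047,0,0,0],[0.1,-0.0128,0,0.0047,0,0,0],[0.1,0,0,0,0,0,0],[0.1,0,0,0,0,0,0]]'
python3 -c "
from hm import *
hm(.012)"
```

```text
clock: 24.95
eef_pos: [0.3995, 0.4036, 0.186]
tool_rot: [-0.403, 0.899, -0.07, -0.159]
wrist_force: [-0.5, -0.1, -2.3]
width: 0.227
finger_force: 78.7
vs home xyz [-0.0565  0.0004  0.0009] zyx [0.001 0.001 0.001] F [-0.5 -0.1 -2.3]
rows 4 d [-0.0104, -0.0001, 0.0041] w [0.0004, -0.0003, 0.0001] dist 0.0445
```

```bash
python3 -m creep '[[0.1,-0.0111,0,0.0019,0,0,0],[0.1,-0.0104,0,0.0038,0,0,0],[0.1,-0.0104,0,0.0038,0,0,0],[0.1,-0.0104,0,0.0038,0,0,0],[0.1,0,0,0,0,0,0],[0.1,0,0,0,0,0,0]]'
python3 -c "
from hm import *
hm(.00)"
```

```text
clock: 25.55
eef_pos: [0.423, 0.4298, 0.1592]
tool_rot: [-0.402, 0.899, -0.07, -0.159]
wrist_force: [0.2, 0.2, -1.4]
width: 0.225
finger_force: 78.8
vs home xyz [-0.0123  0.0003  0.0031] zyx [0.001 0.001 0.001] F [ 0.2  0.2 -1.4]
rows 4 d [-0.0026, -0.0, 0.0018] w [0.0003, -0.0002, 0.0001] dist 0.0127
```

Going smoothly; last bit slowly, watching the force.

```bash
python3 -m creep '[[0.1,-0.0026,0,0.0018,0,0,0],[0.1,-0.0026,0,0.0018,0,0,0],[0.1,-0.0026,0,0.0018,0,0,0],[0.1,-0.0026,0,0.0018,0,0,0],[0.1,0,0,0,0,0,0],[0.1,0,0,0,0,0,0],[0.1,0,0,0,0,0,0]]'
python3 -c "
from hm import *
hm(.00)"
```

```text
clock: 26.25
eef_pos: [0.428, 0.4351, 0.1493]
tool_rot: [-0.402, 0.899, -0.07, -0.158]
wrist_force: [-0.9, -0.7, -2.2]
width: 0.226
finger_force: 78.9
vs home xyz [-0.0003  0.      0.0002] zyx [0.    0.    0.001] F [-0.9 -0.7 -2.2]
rows 4 d [-0.0001, 0.0, 0.0001] w [0.0003, -0.0, -0.0] dist 0.0004
```

```bash
python3 -m creep '[[0.1,-0.0005,0,0.0014,0,0,0],[0.1,0,0,0,0,0,0],[0.1,0,0,0,0,0,0]]'; python3 -m creep '[[0.4,0,0,0,0,0,0],[0.6,0,0,0,0,0,0],[1,0,0,0,0,0,0],[1,0,0,0,0,0,0],[1,0,0,0,0,0,0],[1,0,0,0,0,0,0]]'
```

```text
clock: 26.55
eef_pos: [0.4279, 0.4351, 0.149]
tool_rot: [-0.402, 0.899, -0.07, -0.158]
wrist_force: [-2.0, -2.2, 5.3]
width: 0.224
finger_force: 79.6
clock: 27.15
eef_pos: [0.4281, 0.4353, 0.1478]
tool_rot: [-0.402, 0.899, -0.07, -0.158]
wrist_force: [0.4, 0.0, -0.7]
width: 1.0
finger_force: 0.0
```

```bash
python3 -m creep '[[1,0,0,-0.02,0,0,0],[1,0,0,-0.04,0,0,0],[1,0,0,-0.04,0,0,0],[1,0,0,-0.04,0,0,0],[1,0,0,0,0,0,0],[1,0,0,0,0,0,0]]'; python3 - <<'E'
from pc import *
from cell import recognise,masks_of
cs=look(.085,RK)
c=cs[0];o=pickle.load(open("side0.pkl","rb"))[0]
for l in("lifter","lifter_stand","drying_plate","spray_can","oil_bottle","tape_roll","wet_plate"):
    print(l,[[ (round(q["p"],2),q["bbox"]) for q in recognise(l,x)[:1]] for x in cs])
d=np.abs(c["color"].astype(int)-o["color"]).sum(2)[150:250,220:285]>60;v,u=np.nonzero(d);print("changed px at lifter",d.sum(),(u.min()+220,u.max()+220,v.min()+150,v.max()+150) if d.sum() else "")
for r in d[:70:3]: print("".join("#" if t else "." for t in r))
E
```

```text
clock: 27.75
eef_pos: [0.46, 0.4713, 0.2801]
tool_rot: [-0.402, 0.899, -0.069, -0.157]
wrist_force: [-0.1, -0.7, -0.3]
width: 1.002
finger_force: 0.0Traceback (most recent call last):
  File "<stdin>", line 3, in <module>
  File "pc.py", line 4, in look
    cs=[viewer.camera(n) for n in("side","top")];mm=[masks_of("wet_plate",c)[0]["pixels"] for c in cs]
                                                     ~~~~~~~~~~~~~~~~~~~~~~~^^^
IndexError: list index out of range
```

```bash
python3 - <<'E'
from pc import *
from cell import recognise,viewer
cs=[viewer.camera(n) for n in("side","top")]
c=cs[0];o=pickle.load(open("side0.pkl","rb"))[0]
for l in("lifter","lifter_stand","drying_plate","spray_can","oil_bottle","tape_roll","wet_plate"):
    print(l,[[ (round(q["p"],2),q["bbox"]) for q in recognise(l,x)[:1]] for x in cs])
d=np.abs(c["color"].astype(int)-o["color"]).sum(2)[150:250,220:285]>60;print("changed px at lifter",d.sum())
for r in d[:90:3]: print("".join("#" if t else "." for t in r))
E
```

```text
lifter [[(0.84, [234.2, 161.1, 24.4, 56.4])], []]
lifter_stand [[(0.72, [223.9, 197.3, 57.4, 49.2])], []]
drying_plate [[(0.43, [297.3, 290.4, 17.2, 19.2])], []]
spray_can [[(0.96, [351.7, 226.3, 35.1, 76.0])], [(0.72, [353.9, 171.2, 30.2, 46.7])]]
oil_bottle [[(0.64, [302.0, 164.5, 18.9, 45.0])], []]
tape_roll [[(0.58, [369.3, 324.1, 52.4, 39.4])], [(0.79, [398.3, 158.1, 46.2, 42.2])]]
wet_plate [[(0.58, [292.5, 260.9, 63.5, 47.0])], [(0.76, [367.6, 204.9, 53.2, 53.4])]]
changed px at lifter 674
.................................................................
.................................................................
.................................................................
.................................................................
.................................................................
.............#####...............................................
...........###........###........................................
...........###........###........................................
...........###........###........................................
....
[... 681 characters left out ...]
...........####.........................
.........................................#######.................
...................................####.###########..............
.............................#######.............................
.................................................................
.....................................................###.........
....................................................#####........
...............................................#####.............
.................................................................
......................................##.........................
...............................................................##
```

```bash
python3 - <<'E'
from t import *
from cell import viewer
c=viewer.camera("side");o=pickle.load(open("side0.pkl","rb"))[0]["color"]
f=lambda im:cv2.cvtColor(im,cv2.COLOR_RGB2GRAY).astype(np.float32)
a,b=f(o),f(c["color"])
k=8
def sh(x0,y0,x1,y1):
    t=cv2.resize(a[y0:y1,x0:x1],None,fx=k,fy=k,interpolation=2);s=cv2.resize(b[y0-6:y1+6,x0-6:x1+6],None,fx=k,fy=k,interpolation=2)
    r=cv2.matchTemplate(s,t,cv2.TM_CCOEFF_NORMED);_,v,_,l=cv2.minMaxLoc(r);return np.array(l)/k-6,round(v,3)
print("handle",sh(232,163,248,195),"control stand",sh(226,215,262,245),"box",sh(250,150,280,165))
H0=H(.4493,.4523,0,.842)
p=lambda y,z=.164:proj(c,[(H0@[-.0198,y,z,1])[:3]])[0]
for y in(.002,.004,.006): print(y,(p(y)-p(0)).round(2))
# absolute handle centre in both images: dark-brown columns in rows around z=.16
for im,n in((o,"old"),(c["color"],"new")):
    r=[];
    for v in range(172,190):
        g=f(im)[v,225:262]; i=np.nonzero(g<(g.min()+np.median(g))/2)[0]; r.append(225+(i.min()+i.max())/2)
    print(n,np.round(np.median(r),2))
print("pred centre row181",[proj(c,[(H0@[-.0198,y,.16,1])[:3]])[0].round(2) for y in(0,.0045)])
E
```

```text
handle (array([-0.875, -0.75 ]), 0.989) control stand (array([ 0.   , -0.125]), 0.908) box (array([0.   , 0.125]), 0.994)
0.002 [-0.53 -0.39]
0.004 [-1.06 -0.77]
0.006 [-1.59 -1.15]
old 239.0
new 238.0
pred centre row181 [array([239.74, 178.29]), array([238.55, 177.42])]
```

```bash
python3 -m creep '[[1,0,0,0.04,0,0,0],[1,0,0,0.04,0,0,0],[1,0,0,0.04,0,0,0],[1,0,0,0.02,0,0,0],[1,0,0,0,0,0,0],[1,0,0,0,0,0,0],[1,0,0,0,0,0,0]]'; python3 -m creep '[[0.1,0,0,0,0,0,0],[0.1,0,0,0,0,0,0],[0.1,0,0,0,0,0,0],[0.1,0,0,0,0,0,0],[0.1,0,0,0,0,0,0]]' 80;  python3 -c "
from hm import *
hm(.00)"
```

```text
clock: 29.45
eef_pos: [0.4288, 0.4366, 0.1495]
tool_rot: [-0.402, 0.899, -0.069, -0.157]
wrist_force: [0.2, 0.3, 0.4]
width: 1.003
finger_force: 0.0
clock: 29.95
eef_pos: [0.4282, 0.4353, 0.1481]
tool_rot: [-0.402, 0.899, -0.07, -0.158]
wrist_force: [-0.9, 1.1, -0.7]
width: 0.226
finger_force: 78.0
vs home xyz [ 0.0007 -0.     -0.0004] zyx [ 0.    -0.     0.001] F [-0.9  1.1 -0.7]
rows 4 d [0.0001, 0.0, -0.0002] w [0.0002, 0.0001, -0.0] dist 0.0008
```

```bash
python3 -m creep '[[0.1,0.0007,0,-0.0019,0,0,0],[0.1,0,-0.002,0,0,0,0],[0.1,0,-0.002,0,0,0,0],[0.1,0,0,0,0,0,0],[0.1,-0.0005,0,0.0014,0,0,0],[0.1,-0.0003,0,0.0008,0,0,0],[0.1,0,0,0,0,0,0],[0.1,0,0,0,0,0,0],[0.1,0,0,0,0,0,0]]';python3 -m creep '[[0.4,0,0,0,0,0,0],[0.6,0,0,0,0,0,0],[1,0,0,0,0,0,0],[1,0,0,0,0,0,0],[1,0,0,0,0,0,0],[1,0,0,0,0,0,0]]';python3 -m creep '[[1,0,0,-0.02,0,0,0],[1,0,0,-0.04,0,0,0],[1,0,0,-0.04,0,0,0],[1,0,0,-0.04,0,0,0],[1,0,0,0,0,0,0],[1,0,0,0,0,0,0]]'; python3 - <<'E'
from t import *
from cell import viewer,masks_of
c=viewer.camera("side");o=pickle.load(open("side0.pkl","rb"))[0]["color"]
f=lambda im:cv2.cvtColor(im,cv2.COLOR_RGB2GRAY).astype(np.float32)
a,b=f(o),f(c["color"]);k=8
def sh(x0,y0,x1,y1):
    t=cv2.resize(a[y0:y1,x0:x1],None,fx=k,fy=k,interpolation=2);s=cv2.resize(b[y0-6:y1+6,x0-6:x1+6],None,fx=k,fy=k,interpolation=2)
    r=cv2.matchTemplate(s,t,cv2.TM_CCOEFF_NORMED);_,v,_,l=cv2.minMaxLoc(r);return np.array(l)/k-6,round(v,3)
print("handle",sh(232,163,248,195),sh(232,163,248,178),sh(232,180,248,195),"blade",sh(238,195,275,222))
t=viewer.camera("top");m=masks_of("wet_plate",t);
if m: print(fit([(t,hullmask(m[0]["pixels"]))],box(-45,45,-48,48,85,90),list(RK)))
E
```

```text
clock: 30.85
eef_pos: [0.4312, 0.4327, 0.1481]
tool_rot: [-0.402, 0.899, -0.07, -0.158]
wrist_force: [0.8, -1.5, 5.5]
width: 0.225
finger_force: 78.7
clock: 31.45
eef_pos: [0.4311, 0.4326, 0.1474]
tool_rot: [-0.402, 0.899, -0.07, -0.158]
wrist_force: [0.2, 0.4, -0.1]
width: 0.999
finger_force: 0.0
clock: 32.05
eef_pos: [0.463, 0.4686, 0.2797]
tool_rot: [-0.403, 0.899, -0.07, -0.157]
wrist_force: [-0.9, 0.2, -0.5]
width: 0.999
finger_force: 0.0
handle (array([0.25, 0.  ]), 0.986) (array([0.125, 0.125]), 0.987) (array([ 0.125, -0.75 ]), 0.99) blade (array([ 0.   , -0.125]), 0.962)
(array([0.65578215, 0.1967271 , 0.5724166 ]), np.float64(0.03883743914491744))
```

Lifter is back exactly as it stood, the plate is seated and the gripper is clear.

```bash
python3 -c "
from cell import bot
print(bot.close_job())"
```

```text
the job is handed in; nothing more can be done
None
```

The yellow plate is on the rack's upper ledges, level and within about 2 mm of the middle of the seat; the lifter is back in its stand, and I handed the job in at about 32 s. On the first lift the plate tilted about 6° nose-down, so I set it back on the cones, lifted it again and levelled it by tilting the blade. The gripper touched only the lifter's handle, and the camera check afterwards showed no sign that the blue plate or the bystanders had moved, though it saw the blue plate only in part.

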